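# Pin the jar press and hold the lid down

## Task

I took the pin out of the little lever press to wash it: push the headed pin back through the lever and the ram's eye until its head sits against the lever, and let go of it. Then pull the lever down until the groove round the ram's rod meets the top of its guide, no further because the lid is glass, and finish while still holding it there so that I can fit the jar's clips. Leave everything else lying where it is.

Things in the scene. Friction and masses are not known exactly. Their poses are not given: they have to be found in the camera images.
- press: Grey bench press for closing jars, fixed. Base 110 x 190 mm, 13 mm thick. Origin on the worktop straight under the ram, z up; yaw within 0.3 of the world's axes. A round column, 28 mm thick, stands 80 mm from the ram on the press's +y side, 174 mm high in all; the lever runs from it over the ram to the -y side. The pin goes in level along the press's x axis, from the -x side (towards the robot).
- press_guide (a point): Centre of the top of the ram's guide, a grey 32 mm round sleeve on an arm of the column, 126 mm above the worktop. The ram's rod runs in it. With the ram at the top, the dark groove round the rod is 14 mm above this point.
- press_ram: Steel ram: 12 mm upright rod with a flat round eye on top (29 mm outside, 14 mm thick along x, hole 14.4 mm along x), below the guide a sprung rubber pad, 8 mm above the jar's lid. Origin: centre of the eye's hole, 166 mm high at rest. A spring holds it up; it moves only down, 22 mm at most, pushing back with about 3 N at the top, 5 N before the pad meets the lid, 20 N at 14 mm down.
- press_eye (a point): Centre of the ram's eye hole, also midway between the lever's two bars. Its height tells the ram's travel: 166 mm above the worktop at rest, 152 mm with the groove level with the guide's top (ram down 14 mm).
- press_lever: Lever: two upright flat steel bars, each 8 mm thick, one either side of the ram's eye, 34 mm over their outer faces, with round eyes (29 mm outside, hole 14.4 mm), then a round wooden grip. Origin: fulcrum at the column, 158 mm high, 80 mm from the ram. A spring holds it up on its stop, rising 0.1 rad to the grip, holes in line with the ram's. Turns down 0.3 rad; without the pin it moves nothing.
- press_handle (a point): Middle of the wooden grip (22 mm thick, 95 mm long, along the lever), on its axis, 211 mm from the fulcrum, 130 mm beyond the ram, 179 mm high at rest. It drops 2.6 mm for each mm of the ram, after about 7 mm of free play in the pin's holes: some 45 mm for 14 mm of the ram, where it needs about 9 N.
- pin: Loose steel pin, about 60 g, lying flat left or right of the press. Own x axis runs along it to the tip, away from the robot within 0.6 rad. Origin: at the head's seating face, on the underside; axis 6 mm above. Shank 12 mm round, 46 mm long, last 9 mm tapering to 6 mm. Head: cross bar 28 mm wide (y), 12 high, 6 thick. Behind it (x -6 to -32 mm) a 12 x 12 mm square tail to hold it by.
- pin_mid (a point): Point on the pin's axis 17 mm from the head's seating face towards the tip; at the centre of the ram's eye when the pin is seated, its head on the nearer bar of the lever and the tip 12 mm out beyond the far bar.
- pin_grip (a point): Middle of the pin's square tail, on its axis, 19 mm behind the head's seating face.
- jar: Preserving jar with glass lid and rubber ring, 64 mm wide, 62 mm high, standing in a low ring on the press's base under the pad (lid's top 75 mm above the worktop). Origin: centre of its underside. Not to be handled.
- notepad: Spiral notepad 148 x 109 x 14 mm near the front edge; leave alone.
- marker: Marker pen, 135 mm long, near the front edge; leave alone.
- peeler: Vegetable peeler 170 x 25 x 18 mm, lying left or right of the press, on the other side than the pin; leave alone.
- teaspoon: Teaspoon 132 mm long near the front edge at the left; leave alone.
- label_roll: Roll of blank labels 92 x 61 x 42 mm, right of the press at the back; leave alone.
- can_opener: Opener with a black handle 174 x 41 x 20 mm at the far right; leave alone.

How it is judged:
By the outcome, as a careful person would: the job done as asked, in the order asked, and still so for the second after the job is handed in, while the arm keeps its last pose, push and grip.
It also fails if it takes over 64 s, if anything falls off the work surface, if the arm or the gripper's body presses on something with over 40 N, if the wrist force passes 120 N, or if a joint passes its speed limit or range.

## Robot

A 6-joint arm with a two-finger parallel gripper is mounted at the origin on a cart in front of the work surface, level with it; the furniture and walls round the work are solid. World frame = base frame: x ahead of the robot, y to its left, z up, the work surface at z = 0. Lengths are in m, angles in rad, forces in N, time in s.
With the tool pointing down it reaches from about 0.35 to 0.775 m from the base axis. Payload 5.5 kg.
Tool frame: the origin (TCP) lies at the very end of the fingers, on their centre line; the grasp point (between the pads) lies env.pinch_z behind it (env.pinch_z is the distance from the TCP to the grasp point, in m); z points along the fingers, y is the line along which they close (so a half turn about z gives the same grasp; the last joint's range is limited). The gripper opens to 85 mm and grips with 20 to 120 N. Pads are 22 mm wide; open, the fingers measure 114 mm over their backs; the gripper's body (76 mm by 85 mm) begins 54 mm behind the grasp point. The pads swing forward as they close: fully open they stand 13 mm farther back than shut.
Start: joints at [-1.297, 0.313, 0.046, 1.304, 0, 1.431], TCP at [0.231, -0.527, 0.231] pointing down, gripper open.
Joint ranges: [-2.76, 2.76], [-0.86, 1.69], [-1.03, 1.26], [-2.2, 2.34], [-1.47, 1.5], [-3.14, 3.14]. Speed limits (rad/s): [2.57, 2.57, 3.14, 3.14, 3.14, 3.14].

## Interface

Orientations are given as a unit quaternion [w, x, y, z].
In Python, from workcell import env, eyes gives the robot as it stands.
- The arm moves only by the shell command python3 -m jog 'ROWS' [FORCE]. ROWS is JSON, one flat list of numbers, 7 for each row, row after row: the shift along the world's x, y, z as a fraction of full scale, then the turn, a rotation vector about the world's x, y, z as a fraction of full scale, then the opening, from -1 (shut) to 1 (fully open), so that 0 is half open. A call has 1 to 12 rows; each row is the pose to reach, as a shift and turn from the pose commanded when the call began, turning the shorter way round; what a row does not reach only later rows make up. Full scale, the value 1, is 20 cm for a shift and pi rad for a turn. A row lasts 1/12 s, in which the tool goes at most 41.7 mm and 7.16 degrees, less where a joint would pass 70% of its speed; a pose out of reach is approached as far as the arm can. A call with a number of a shift or a turn outside -1 to 1 is refused whole. A call with a gripper value outside its range is refused whole. The fingers move at their own pace and stop on an object; FORCE is the grip in N (left out, the last holds). Time passes only in rows, so rows that repeat a pose let the fingers close. It gives the time, the measured TCP pose, the force, the opening and the grip force at its end, in the units of the state.
- env.get_state(): the state, without advancing time (a new reading comes with each control period).
- eyes.read_camera(name): name is "scene" or "side" or "wrist"; returns (picture, depth): 420x560x3 uint8, red, green, blue; 420x560 float32, m along the optical axis (not along the pixel's ray), 0 where there is no reading.
- eyes.calibration(name): a dict with "fx", "fy", "cx", "cy" (pixels), "k1" (the pictures are not rectified: a ray, as slopes to the right and down, at radius r is drawn at 1 + k1 r^2 times it, then the intrinsics apply), "R" (3x3) and "t" (3): a world point X has camera coordinates R X + t; the wrist camera has in their place "tool_from_camera" (4x4, takes a point from camera to tool coordinates, whose origin is the TCP and whose axes are the flange's). Camera axes: x right, y down, z forward; pixel columns grow to the right and rows downward; lengths in m; the calibration is good to about 2 mm. A picture is of the moment at which its call begins: read the wrist's pose just before it. calibration takes no time and is no camera call.
- env.hand_in(): hands the job in; it is judged then, once.
The state is a dict: "clock": time; "joint_pos": joint angles; "qvel": joint speeds; "tau": joint torques, N m; "tcp_pos": TCP position; "orientation": TCP orientation; "wrist_force": force on the tool from outside, world axes, zero at the start; "ft_torque": the same for the moment, N m; "finger_gap": finger opening in m; "grip_force": force on a finger pad.
Only numpy, scipy, OpenCV 4.12 (cv2) and the standard library are available. Lean on these libraries where they do the work, as an engineer would, in place of code of your own. Each camera call takes 0.05 s, during which the arm holds its last target. There are 200 camera calls.

## Working session

There is one attempt and no reset: what is moved stays moved. The work goes in short steps, Python scripts to look and compute and a shell command to move; the robot and the scene stay as the last step left them, time stands still between calls to the robot, and variables do not carry over. Pictures are saved under pics/ and viewed, at most 10 in all, crops included, and the job is handed in when it is done.

```bash
ls; mkdir -p pics; cat > h.py <<'E'
import numpy as np, cv2
from workcell import env, eyes
from scipy.spatial.transform import Rotation as Ro
def Rq(q): return Ro.from_quat([q[1],q[2],q[3],q[0]])
def campose(name, st=None):
    c=eyes.calibration(name)
    if name=='wrist':
        T=np.array(c['tool_from_camera']); Rt=Rq(st['orientation']).as_matrix()
        return c, Rt@T[:3,:3], Rt@T[:3,3]+np.array(st['tcp_pos'])
    R=np.array(c['R']); t=np.array(c['t']); return c,R.T,-R.T@t
def slopes(c,uv):
    K=np.array([[c['fx'],0,c['cx']],[0,c['fy'],c['cy']],[0,0,1.]])
    return cv2.undistortPoints(np.array(uv,float).reshape(-1,1,2),K,np.array([c['k1'],0,0,0.]))[:,0]
def ray(name,uv,st=None):
    c,R,o=campose(name,st); s=slopes(c,uv)
    return o,(np.c_[s,np.ones(len(s))])@R.T
def plane(name,uv,z,st=None):
    o,d=ray(name,uv,st); return o+d*((z-o[2])/d[:,2])[:,None]
def cloud(name,dep,st=None):
    h,w=dep.shape; uv=np.stack(np.meshgrid(np.arange(w),np.arange(h)),-1).reshape(-1,2)
    o,d=ray(name,uv,st); P=o+d*dep.reshape(-1,1); P[dep.reshape(-1)==0]=np.nan
    return P.reshape(h,w,3)
def proj(name,X,st=None):
    c,R,o=campose(name,st); p=(np.atleast_2d(X)-o)@R; s=p[:,:2]/p[:,2:]
    s=s*(1+c['k1']*(s**2).sum(1,keepdims=True)); return s*[c['fx'],c['fy']]+[c['cx'],c['cy']]
def snap(name,fn=None):
    st=env.get_state(); im,de=eyes.read_camera(name)
    if fn: cv2.imwrite('pics/'+fn+'.png',im[:,:,::-1])
    np.savez('/tmp/'+(fn or name),im=im,de=de,tcp_pos=st['tcp_pos'],orientation=st['orientation'])
    return im,de,st
E
python3 - <<'E'
from h import *
print(env.get_state(), env.pinch_z)
for n in('scene','side'):
    im,de,st=snap(n,n+'0'); c,R,o=campose(n); print(n,o,R[:,2],c['fx'],c['k1'])
E
```

```text
pics
{'clock': 0.0, 'joint_pos': array([-1.29660943e+00,  3.14006051e-01,  4.49571389e-02,  1.30359571e+00,
       -6.01044215e-05,  1.43115813e+00]), 'qvel': array([-0.00053524, -0.00185082, -0.00047977, -0.00194635, -0.00012441,
        0.00046577]), 'tau': array([ 2.05478591e-04, -4.80620921e+01,  2.98536676e+01,  1.92865531e-02,
       -5.37056428e-05, -2.81146072e-06]), 'tcp_pos': array([ 0.23102738, -0.5259761 ,  0.23039673]), 'orientation': array([-9.20034821e-04,  9.78669438e-01,  2.05439225e-01, -9.21086188e-05]), 'wrist_force': array([-0.42436633,  0.17151045, -0.21162985]), 'ft_torque': array([ 0.00811297, -0.05915735,  0.04445413]), 'grip_force': 0.0, 'finger_gap': 0.08528550385755586} 0.0187
scene [-0.32636237 -1.00897144  0.69296702] [ 0.61027037  0.68119248 -0.40440931] 435.50732109796115 -0.06835523270714672
side [-0.04088108  0.75643194  0.92130148] [ 0.42454465 -0.65549055 -0.62457504] 455.1553052459088 -0.09514411470864843
```

View pics/scene0.png

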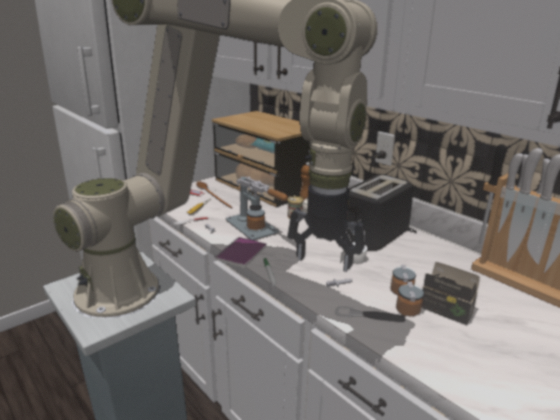

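View pics/side0.png

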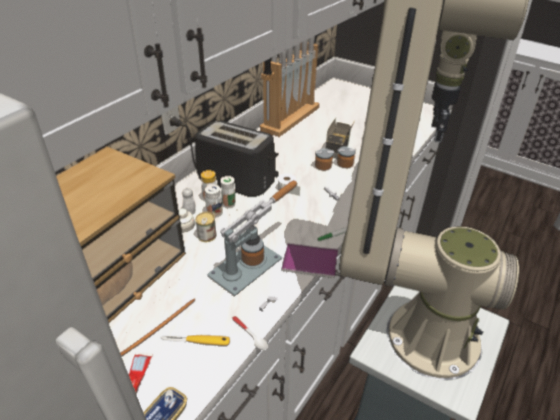

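The scene view shows the press near (255,215). There is a small grey object left of it at (208,228) and another at (340,282). In the side view the press is at (240,250), with candidate objects at (268,303) and (333,193). I'll zoom in.

```bash
python3 - <<'E'
from h import *
s=np.load('/tmp/side0.npz'); im=s['im']
a=cv2.resize(im[270:350,220:320],None,fx=4,fy=4,interpolation=cv2.INTER_CUBIC)
b=cv2.resize(im[170:300,200:310],None,fx=4,fy=4,interpolation=cv2.INTER_CUBIC)
H=max(a.shape[0],b.shape[0]); 
f=lambda x: cv2.copyMakeBorder(x,0,540-x.shape[0],0,400 -min(400,x.shape[1]),0)
c=cv2.resize(im[175:215,300:360],(330,220),interpolation=cv2.INTER_CUBIC)
left=np.vstack([cv2.resize(a,(350,280)),cv2.resize(c,(350,240))]); 
cv2.imwrite('pics/crop1.png',np.hstack([left,b])[:,:,::-1])
for uv in [(268,303),(333,193),(250,333),(205,340),(240,265),(290,187)]: print(uv,plane('side',[uv],0.006))
for uv in [(208,228),(340,282),(195,208),(255,225)]: print(uv,plane('scene',[uv],0.006))
P=cloud('side',s['de'])
for uv in [(268,303),(240,205),(290,187),(252,255),(232,240)]: print(uv,P[uv[1],uv[0]])
E
```

```text
(268, 303) [[0.39220284 0.14247864 0.006     ]]
(333, 193) [[ 0.48021106 -0.3654739   0.006     ]]
(250, 333) [[0.37520983 0.24255693 0.006     ]]
(205, 340) [[0.45109726 0.31929217 0.006     ]]
(240, 265) [[0.53325239 0.0761121  0.006     ]]
(290, 187) [[ 0.61757478 -0.31168088  0.006     ]]
(208, 228) [[0.3929093  0.14795766 0.006     ]]
(340, 282) [[ 0.49086856 -0.3674369   0.006     ]]
(195, 208) [[0.44758183 0.32074805 0.006     ]]
(255, 225) [[0.53246084 0.06191817 0.006     ]]
(268, 303) [ 0.3955242   0.13777017 -0.00101953]
(240, 205) [ 0.70084295 -0.14103279  0.00149325]
(290, 187) [ 0.48973539 -0.10430647  0.18370604]
(252, 255) [0.49849483 0.06487788 0.05529809]
(232, 240) [nan nan nan]
```

View pics/crop1.png

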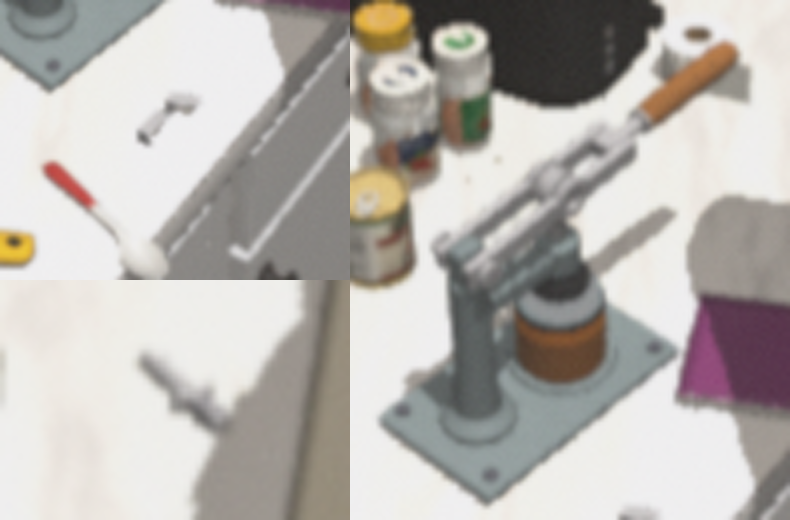

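The right-hand object at side (333,193), which is scene (340,282), has a shank, cross bar and tail, so it is the pin. I'll look at it with the wrist camera.

```bash
python3 - <<'E'
from h import *
c,R,o=campose('wrist',env.get_state()); print(c['tool_from_camera'],c['fx'],o,R[:,2])
st=env.get_state(); print(Rq(st['orientation']).as_matrix())
E
python3 -m jog '[0.4,0.3,0,0,0,0,1, 0.9,0.6,0,0,0,0,1, 0.9,0.6,0,0,0,0,1,0.9,0.6,0,0,0,0,1,0.9,0.6,0,0,0,0,1,0.9,0.6,0,0,0,0,1,0.9,0.6,0,0,0,0,1,0.9,0.6,0,0,0,0,1]'
python3 - <<'E'
from h import *
snap('wrist','w1')
E
```

```text
[[ 8.27771705e-04 -9.46882367e-01 -3.21579069e-01  8.36556456e-02]
 [ 9.99998620e-01  3.20485707e-04  1.63041799e-03 -3.90150048e-04]
 [-1.44075255e-03 -3.21579974e-01  9.46881325e-01 -1.42785575e-01]
 [ 0.00000000e+00  0.00000000e+00  0.00000000e+00  1.00000000e+00]] 298.70932220105436 [ 0.30758761 -0.49224836  0.37330391] [-0.29421137 -0.12929286 -0.94695461]
[[ 9.15585363e-01  4.02123404e-01 -4.58254204e-04]
 [ 4.02123603e-01 -9.15583994e-01  1.59941626e-03]
 [ 2.23592497e-04 -1.64867695e-03 -9.99998616e-01]]
clock: 0.77
tcp_pos: [0.4112, -0.4062, 0.2309]
orientation: [-0.0, 0.979, 0.206, -0.0]
wrist_force: [-1.1, 0.4, -0.1]
finger_gap: 0.0852
grip_force: 0.0
```

View pics/w1.png

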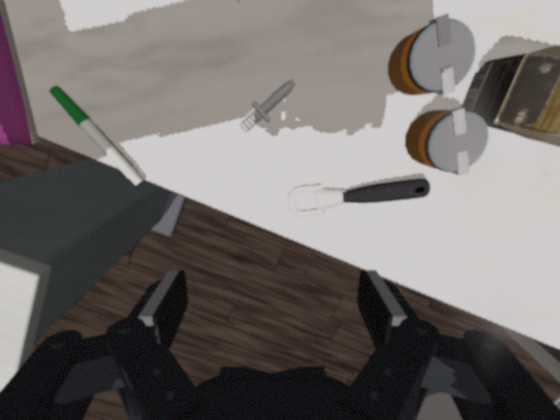

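The wrist view shows the pin with its tip at (292,84), cross bar at (261,112) and tail end at (246,128).

```bash
cat > pin.py <<'E'
import sys
from h import *
def measure(fn,box):
    s=np.load('/tmp/%s.npz'%fn); im=s['im'].astype(int); x0,y0,x1,y1=box
    P=plane('wrist',[[u,v] for v in range(y0,y1) for u in range(x0,x1)],0.006,s)
    c=im[y0:y1,x0:x1].reshape(-1,3); return P,c,s
if __name__=='__main__':
    s=np.load('/tmp/w1.npz')
    p=plane('wrist',[(292,84),(261,112),(246,128)],0.006,s); print(p)
    d=p[0]-p[2]; print(np.linalg.norm(d),np.arctan2(d[1],d[0]), (p[2]+p[0])/2)
E
python3 pin.py
python3 - <<'E'
from h import *
# press rough from side & scene depth
for n in('side','scene'):
    s=np.load('/tmp/%s0.npz'%n); P=cloud(n,s['de']); im=s['im'].astype(int)
    m=(np.abs(P[...,0]-.53)<.3)&(P[...,1]>-.2)&(P[...,1]<.2)&(P[...,2]>.12)&(P[...,2]<.2)
    Q=P[m]; print(n,len(Q),np.nanmedian(Q,0)); 
    o=m&(im[...,0]>im[...,2]+60); Q=P[o]; print('grip',len(Q),Q.mean(0) if len(Q) else 0)
    b=(P[...,2]<.03)&(np.abs(P[...,2]-.013)<.004)&(np.abs(P[...,0]-.53)<.2)&(np.abs(P[...,1]-.06)<.2)
    print('base',b.sum())
E
```

```text
[[ 0.52211925 -0.38193761  0.006     ]
 [ 0.48034307 -0.36161025  0.006     ]
 [ 0.45663673 -0.35240569  0.006     ]]
0.07183380462631851 -0.42367624182736474 [ 0.48937799 -0.36717165  0.006     ]
side 2583 [0.68396739 0.02751962 0.16500447]
grip 146 [ 0.49409247 -0.082908    0.1862116 ]
base 2406
scene 1468 [0.6892085  0.12435151 0.16564463]
grip 53 [ 0.5792439  -0.048431    0.17866409]
base 1123
```

```bash
python3 -m jog '[0.2,0.2,-0.3,0,0,-0.1,1, 0.285,0.24,-0.5,0,0,-0.268,1,0.285,0.24,-0.5,0,0,-0.268,1,0.285,0.24,-0.5,0,0,-0.268,1,0.285,0.24,-0.5,0,0,-0.268,1,0.285,0.24,-0.5,0,0,-0.268,1,0.285,0.24,-0.5,0,0,-0.268,1,0.285,0.24,-0.5,0,0,-0.268,1,0.285,0.24,-0.5,0,0,-0.268,1,0.285,0.24,-0.5,0,0,-0.268,1]'
python3 - <<'E'
from h import *
im,de,st=snap('wrist','w2')
print(st['joint_pos'],proj('wrist',[[.4566,-.3524,.006],[.522,-.382,.006],list(st['tcp_pos'])],st))
E
```

```text
clock: 1.65
tcp_pos: [0.4673, -0.3595, 0.1314]
orientation: [0.0, 0.977, -0.212, -0.0]
wrist_force: [0.2, -0.3, 0.2]
finger_gap: 0.0853
grip_force: 0.0
[-7.91731921e-01  3.87199542e-01 -9.65917196e-02  1.08702254e+00
 -2.47636492e-04  2.77763868e+00] [[270.46414243 216.57049254]
 [270.16444087 139.33045917]
 [273.39478077 272.35485326]]
```

View pics/w2.png

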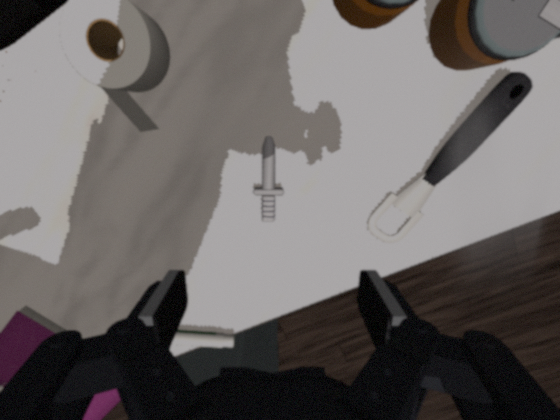

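The pin is upright in the picture, tip at (268,137), bar at (268,188), tail end at (268,220).

```bash
python3 - <<'E'
from h import *
s=np.load('/tmp/w2.npz')
im=s['im'].astype(int)
for v in (150,160,170,175): print(v,im[v,258:280].sum(1)//3)
for v in (205,212): print(v,im[v,256:282].sum(1)//3)
for lo,hi in((130,145),(183,196),(214,228)): print(im[lo:hi,266:271].mean((1,2)).astype(int))
p=plane('wrist',[(268,136.5),(268,188),(268,221)],0.006,s); print(p)
d=p[0]-p[2]; print(np.linalg.norm(d),np.arctan2(d[1],d[0]))
h=plane('wrist',[(268,184.5)],0.010,s);print(h)
print(Rq(s['orientation']).as_matrix()[:,0], s['tcp_pos'])
E
```

```text
150 [111 112 109  98  82  71  74  81  83  85  90  89  90  88  85  82 100 132
 157 164 165 167]
160 [166 166 161 144 119 105 113 125 134 140 145 148 146 139 131 119 116 138
 158 166 166 167]
170 [167 166 162 146 123 111 119 130 137 142 148 148 146 138 127 118 120 140
 160 166 168 167]
175 [167 167 161 145 121 114 121 129 136 143 147 149 145 136 126 117 117 139
 158 166 167 167]
205 [168 167 167 166 156 138 112 112 121 125 130 137 138 139 138 136 129 119
 123 143 160 167 167 167 165 167]
212 [168 167 167 165 155 132 117 121 128 133 136 136 136 136 135 133 130 125
 131 148 161 167 168 167 168 166]
[111 112 112 112 112 104  92  85  84  85  86  86  87  87  88]
[145 146 145 146 145 139 131 136 146 150 144 127 109]
[154 144 126 131 147 154 153 153 160 166 166 167 167 167]
[[ 0.52497131 -0.38128199  0.006     ]
 [ 0.48300413 -0.3619663   0.006     ]
 [ 0.45348187 -0.34838011  0.006     ]]
0.07869736354830861 -0.4313319187243804
[[ 0.4868636  -0.36379181  0.01      ]]
[ 9.09889803e-01 -4.14850015e-01 -1.04484318e-04] [ 0.46729971 -0.35950233  0.13136046]
```

```bash
python3 -m jog '[-0.0225,0.0325,-0.2,0,0,0,0,-0.0225,0.0325,-0.4,0,0,0,0,-0.0225,0.0325,-0.55,0,0,0,0,-0.0225,0.0325,-0.637,0,0,0,0,-0.0225,0.0325,-0.637,0,0,0,0,-0.0225,0.0325,-0.637,0,0,0,0,-0.0225,0.0325,-0.637,0,0,0,-1,-0.0225,0.0325,-0.637,0,0,0,-1,-0.0225,0.0325,-0.637,0,0,0,-1,-0.0225,0.0325,-0.637,0,0,0,-1,-0.0225,0.0325,-0.637,0,0,0,-1,-0.0225,0.0325,-0.637,0,0,0,-1]' 60
python3 -m jog '[0,0,0.1,0,0,0,-1,0,0,0.3,0,0,0,-1,0,0,0.5,0,0,0,-1,0,0,0.7,0,0,0,-1,0,0,0.9,0,0,0,-1,0,0,1,0,0,0,-1,0,0,1,0,0,0,-1,0,0,1,0,0,0,-1]'
python3 - <<'E'
from h import *
im,de,st=snap('wrist','w3')
snap('side','side1'); snap('scene','scene1')
print(env.get_state()['joint_pos'])
E
```

```text
clock: 2.7
tcp_pos: [0.4646, -0.353, 0.0058]
orientation: [0.001, 0.977, -0.212, 0.001]
wrist_force: [-0.9, 0.1, 6.5]
finger_gap: 0.0097
grip_force: 59.1
clock: 3.37
tcp_pos: [0.4645, -0.3527, 0.206]
orientation: [0.001, 0.977, -0.212, 0.002]
wrist_force: [0.2, -0.3, -0.2]
finger_gap: 0.0095
grip_force: 58.7
[-7.87108216e-01  3.36763394e-01  7.91322465e-03  1.24496490e+00
 -1.09758094e-04  2.78261577e+00]
```

View pics/w3.png

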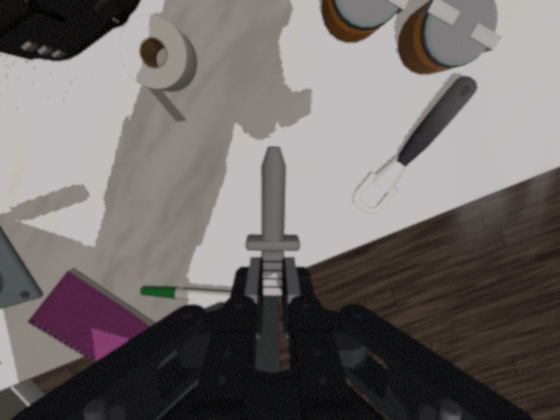

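The pin is held straight along the tool: tip at (274,148), head bar at row 243 spanning columns 247–298. I'll measure it in the tool frame, and the press from the fixed views.

```bash
python3 - <<'E'
from h import *
s=np.load('/tmp/w3.npz'); P=cloud('wrist',s['de'],s); Rt=Rq(s['orientation']); t=s['tcp_pos']
Q=Rt.inv().apply((P-t).reshape(-1,3)).reshape(P.shape)
for v in (155,170,190,210,225,235,243,250,265,280):
    print(v,[np.round(Q[v,u]*1000,1) for u in (268,273,278)])
row=s['im'][200].astype(int).sum(1)//3; print(row[255:295]); row=s['im'][243].astype(int).sum(1)//3; print(row[240:305])
# press base colour-free: depth clouds
for n in('side','scene'):
    z=np.load('/tmp/%s1.npz'%n); P=cloud(n,z['de']); im=z['im'].astype(int)
    g=(im[...,0]>im[...,2]+50)&(im[...,0]>120)&(np.abs(P[...,2]-.183)<.02)&(P[...,0]>.4)&(P[...,0]<.65)&(np.abs(P[...,1]+.07)<.12)
    v,u=np.where(g); print(n,len(u),u.min() if len(u) else 0,u.max() if len(u) else 0,v.min() if len(u) else 0,v.max() if len(u) else 0, P[g].mean(0) if len(u) else 0)
E
```

```text
155 [array([63.4, -2.7, -2.3]), array([63.9, -0.4, -5.7]), array([63.5,  2. , -3. ])]
170 [array([56.9, -2.7, -5.4]), array([56.9, -0.3, -5.2]), array([57.,  2., -6.])]
190 [array([47.3, -2.7, -5. ]), array([47.5, -0.3, -6. ]), array([47.4,  2. , -5.5])]
210 [array([37.3, -2.7, -5.2]), array([37.7, -0.3, -6.4]), array([37. ,  2.1, -4.4])]
225 [array([29.2, -2.8, -4.3]), array([29.8, -0.3, -6. ]), array([29.4,  2.2, -5. ])]
235 [array([24.1, -2.8, -5.2]), array([24.5, -0.3, -6. ]), array([24.2,  2.2, -5.3])]
243 [array([19.9, -2.8, -5.4]), array([19.7, -0.3, -5.1]), array([20. ,  2.2, -5.7])]
250 [array([16.4, -2.8, -6.3]), array([16.2, -0.3, -5.9]), array([16.5,  2.2, -6.3])]
265 [array([ 7.5, -2.8, -5.5]), array([ 8.2, -0.3, -6.8]), array([ 8. ,  2.3, -6.5])]
280 [array([-0.7, -2.8, -6.6]), array([-1.4, -0.2, -5.5]), array([-1.1,  2.4, -5.9])]
[190 190 191 190 187 173 142 105  84  85  92  96  97 102 100 103 105 106
 107 107 107 106 105 105 102  97  91  90  91 117 158 180 189 190 190 190
 189 191 191 191]
[191 189 190 187 175 149 114 100 103 106 110 109 107 108 107 108 108 107
 108 108 108 109 110 109 108 108 109 109 110 110 110 112 107 111 110 112
 113 112 111 112 111 110 111 111 112 111 112 112 112 113 111 114 114 113
 110 110 110 108 107 127 161 182 190 190 190]
side 166 273 296 181 199 [ 0.49454684 -0.08388285  0.1857647 ]
scene 39 270 285 189 197 [ 0.49244702 -0.1007886   0.18945584]
```

```bash
python3 - <<'E'
from h import *
a=np.load('/tmp/side0.npz')['im'][170:300,200:310]; b=np.load('/tmp/scene1.npz')['im'][160:250,200:310]
cv2.imwrite('pics/crop2.png',np.vstack([cv2.resize(b,(550,450),interpolation=2)])[:,:,::-1])
E
```

```text
(no output)
```

View pics/crop2.png

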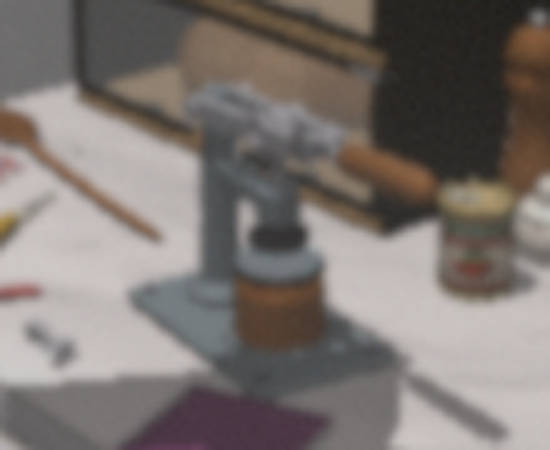

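The scene crop shows the press intact: column at left, lever running right to the wooden grip, eyes around (280,125). Next I estimate the press pose.

```bash
python3 - <<'E'
from h import *
f=plane('side',[(228.5,233)],0.165)[0]; h=plane('side',[(284.5,190)],0.179)[0]; e=plane('side',[(250,215)],.175)[0]
d=h-f; print(f,h,e,np.hypot(*d[:2]),np.arctan2(d[0],-d[1]))
f=plane('scene',[(241,180)],0.165)[0]; h=plane('scene',[(277,195)],0.179)[0]; e=plane('scene',[(257,184)],.17)[0]
d=h-f; print(f,h,e,np.hypot(*d[:2]),np.arctan2(d[0],-d[1]))
# base top plane corners, side crop
c=[(228+0,289),(279,258),(296.-60+0,0)]
E
```

```text
[0.52410268 0.12334734 0.165     ] [ 0.49797767 -0.08948489  0.179     ] [0.51456198 0.04642485 0.175     ] 0.2144296515735223 -0.1221383206851948
[0.51271963 0.11220461 0.165     ] [ 0.49687804 -0.09114578  0.179     ] [0.52297505 0.03807606 0.17      ] 0.20396650411752165 -0.07774591862885584
```

```bash
python3 -m jog '[-0.1,0.15,0.02,0,0,0.02,-1,-0.2,0.35,0.02,0,0,0.05,-1,-0.24,0.55,0.02,0,0,0.08,-1,-0.24,0.75,0.02,0,0,0.1044,-1,-0.24,0.95,0.02,0,0,0.1044,-1,-0.24,1,0.02,0,0,0.1044,-1]'
python3 -m jog '[0,0.2,0.02,0,0,0,-1,0,0.4,0.02,0,0,0,-1,0,0.6,0.02,0,0,0,-1,0,0.8,0.02,0,0,0,-1,0,0.95,0.02,0,0,0,-1,0,1,0.02,0,0,0,-1,0,1,0.02,0,0,0,-1,0,1,0.02,0,0,0,-1,0,1,0.02,0,0,0,-1]'
python3 - <<'E'
from h import *
snap('wrist','w4')
E
```

```text
clock: 4.02
tcp_pos: [0.413, -0.1466, 0.2063]
orientation: [-0.002, 0.999, -0.048, -0.002]
wrist_force: [-0.9, 1.3, -1.2]
finger_gap: 0.0097
grip_force: 58.8
clock: 4.77
tcp_pos: [0.4151, 0.0413, 0.2113]
orientation: [-0.002, 0.999, -0.048, -0.001]
wrist_force: [-0.0, 0.2, 0.2]
finger_gap: 0.0095
grip_force: 58.9
```

View pics/w4.png

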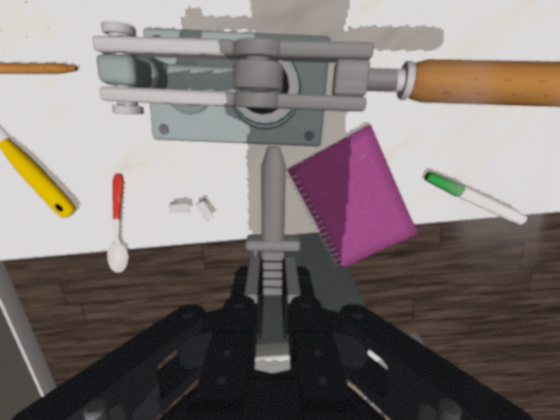

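The wrist view shows the press from above: the near bar runs along rows 90–107, the ram and lever eyes centre on column ≈256, and the pin tip is at (274,150). I'll fit the lever from the depth.

```bash
cat > lev.py <<'E'
from h import *
def lever(fn):
    s=np.load('/tmp/%s.npz'%fn); P=cloud('wrist',s['de'],s); R=Rq(s['orientation']).as_matrix()
    L=[];F=[]
    for u in range(110,225,3):
        b=[v for v in range(75,125) if P[v,u,2]>.145]; 
        if b: L.append(P[max(b)-1,u]); 
    for u in list(range(110,225,3)):
        b=[v for v in range(20,62) if P[v,u,2]>.145]
        if b: F.append(P[min(b)+1,u])
    return s,P,R,np.array(L),np.array(F)
if __name__=='__main__':
    s,P,R,L,F=lever('w4'); np.set_printoptions(precision=4,suppress=True)
    print(R[:,0],s['tcp_pos'])
    for n,A in(('near',L),('far',F)):
        k=np.polyfit(A[:,1],A[:,0],1); r=A[:,0]-np.polyval(k,A[:,1]); m=abs(r)<.002
        k=np.polyfit(A[m,1],A[m,0],1); print(n,len(A),m.sum(),'x=',k,'std',r[m].std(), 'yaw',-np.arctan(k[0]), A[m][:,2].mean(), A[0],A[-1])
    # eye tops
    for v in (48,70,75,98,102):
        print(v,[np.round(P[v,u]*1000,1).tolist() for u in range(232,284,6)])
    # grip
    m=(s['im'][...,0].astype(int)>s['im'][...,2]+50)&(P[...,2]>.15)&(P[...,1]<0)
    print('grip',P[m].mean(0)); G=P[m]; c=G.mean(0); w,V=np.linalg.eigh(np.cov((G-c)[:,:2].T)); print(V[:,1])
E
python3 lev.py
```

```text
[ 0.9954 -0.0956 -0.0012] [0.4151 0.0413 0.2113]
near 39 22 x= [0.024 0.504] std 0.0011037544627739272 yaw -0.024023338896135383 0.17025900313612852 [0.5127 0.1291 0.1645] [0.5035 0.061  0.1731]
far 39 23 x= [0.1991 0.5236] std 0.0012839132616672888 yaw -0.19655646352687536 0.171208256087169 [0.5513 0.1167 0.1675] [0.5353 0.056  0.1749]
48 [[531.5, 52.5, 173.3], [530.7, 49.0, 176.3], [529.9, 45.7, 179.0], [529.6, 42.5, 179.1], [529.2, 39.4, 179.3], [528.9, 36.3, 179.8], [528.8, 33.2, 178.3], [528.7, 30.1, 177.3], [528.6, 26.9, 176.2]]
70 [[527.4, 59.8, 121.6], [520.2, 50.3, 176.9], [519.8, 47.1, 177.6], [519.2, 43.7, 180.3], [519.0, 40.6, 179.1], [518.7, 37.4, 179.4], [518.4, 34.3, 179.4], [518.3, 31.1, 177.2], [518.5, 27.7, 173.1]]
75 [[524.2, 60.2, 121.8], [517.7, 50.6, 177.4], [517.3, 47.3, 177.9], [516.8, 44.0, 180.1], [516.5, 40.8, 180.4], [516.2, 37.7, 179.6], [516.0, 34.5, 178.8], [515.9, 31.3, 177.0], [516.0, 27.9, 172.3]]
98 [[506.7, 55.9, 173.4], [506.3, 52.2, 176.7], [505.9, 48.7, 178.8], [505.5, 45.4, 179.2], [505.2, 42.1, 180.3], [504.9, 38.9, 180.1], [504.6, 35.6, 178.6], [504.4, 32.3, 177.2], [504.1, 29.0, 175.9]]
102 [[504.7, 56.4, 172.0], [504.2, 52.4, 177.1], [503.8, 48.9, 179.1], [503.4, 45.6, 180.8], [503.2, 42.3, 180.0], [502.8, 39.0, 181.1], [502.5, 35.8, 179.9], [502.3, 32.5, 177.0], [502.0, 29.2, 177.5]]
grip [ 0.5009 -0.0765  0.1872]
[0.1546 0.988 ]
```

```bash
python3 - <<'E'
from h import *
np.set_printoptions(precision=4,suppress=True)
s=np.load('/tmp/w4.npz'); P=cloud('wrist',s['de'],s)
g=cv2.cvtColor(s['im'],cv2.COLOR_RGB2GRAY).astype(float)
M=(P[...,2]>.15)&(P[...,2]<.19)
for u in range(150,230,10)  : 
    r=np.where(M[25:125,u])[0]+25; print(u,r.min(),r.max(),np.where(np.diff(r)>1)[0], r[np.where(np.diff(r)>1)[0]])
# right part
for u in range(285,365,12):
    r=np.where(M[25:125,u])[0]+25; print(u,r.min(),r.max(),r[np.where(np.diff(r)>1)[0]])
for u in (420,450,480,510,540):
    r=np.where(M[40:125,u])[0]+40; print(u,r.min(),r.max(), P[(r.min()+r.max())//2,u])
print(g[85:112,170],g[85:112,200])
E
```

```text
150 37 103 [19] [56]
160 37 103 [19] [56]
170 38 103 [19] [57]
180 38 104 [19] [57]
190 38 104 [19] [57]
200 38 105 [20] [58]
210 38 105 [21] [59]
220 39 105 [20] [59]
285 40 108 [61]
297 40 109 [61]
309 41 109 [ 62 105]
321 41 110 [62]
333 41 110 [62]
345 41 111 []
357 42 111 []
420 61 102 [ 0.5049 -0.0436  0.1848]
450 59 102 [ 0.5038 -0.0583  0.1858]
480 60 104 [ 0.5013 -0.0725  0.1875]
510 60 105 [ 0.4997 -0.0859  0.1898]
540 61 106 [ 0.4978 -0.1003  0.1902]
[101.  99. 101. 109. 132. 159. 175. 187. 193. 196. 196. 197. 195. 195.
 194. 190. 182. 160. 141. 140. 152. 159. 162. 162. 162. 163. 163.] [102. 101. 101. 100. 106. 126. 153. 171. 185. 193. 196. 196. 196. 196.
 196. 196. 194. 187. 170. 146. 131. 132. 134. 133. 127. 121. 127.]
```

```bash
python3 - <<'E'
from h import *
np.set_printoptions(precision=4,suppress=True)
s=np.load('/tmp/w4.npz'); P=cloud('wrist',s['de'],s)
M=(P[...,2]>.15)&(P[...,2]<.19)
U=list(range(150,230,4))+list(range(286,340,4))
print([np.round(np.nanmedian(P[92:101,u,:],0)*1000,1).tolist() for u in (160,190,215,300,340)])
def hit(uv):
    o,d=ray('wrist',uv,s); n=np.array([0,.1,1.]); c=.174+.1*.041
    return o+d*((c-o@n)/(d@n))[:,None]
N=hit([(u,np.where(M[85:125,u])[0].max()+85+.5) for u in U]); F=hit([(u,np.where(M[25:60,u])[0].min()+25-.5) for u in U])
for A in (N,F,(N+F)/2):
    k=np.polyfit(A[:,1],A[:,0],1); print(k,'x at y=.04',np.polyval(k,.04),(A[:,0]-np.polyval(k,A[:,1])).std())
# eye: symmetric extents of eye points by height bands z>.170 for near bar band
for (v0,v1) in ((44,52),(66,84),(98,106)):
    Q=P[v0:v1,225:290].reshape(-1,3); Q=Q[(Q[:,2]>.168)&(Q[:,2]<.19)]
    k=np.polyfit(Q[:,1],Q[:,2]+ (0),2); print('apex y',-k[1]/2/k[0],'z',np.polyval(k,-k[1]/2/k[0]),'x',Q[:,0].mean(),len(Q), k[0])
m=(s['im'][...,0].astype(int)>s['im'][...,2]+50)&(P[...,2]>.15)&(P[...,1]<0)
v,u=np.where(m); print(u.min(),u.max())
for u in (225,228,230,232,234,236,238,276,278,280,282,284,286): print(u,[ (np.round(P[v,u,2]*1000),int(s['im'][v,u].mean())) for v in (70,76)])
E
```

```text
[[511.8, 97.3, 169.8], [510.2, 79.9, 171.4], [508.8, 65.5, 172.1], [504.0, 17.9, 176.7], [501.8, -3.5, 179.0]]
[0.1332 0.4947] x at y=.04 0.5000404331901706 0.0001558209218431546
[0.1339 0.5291] x at y=.04 0.5344369222589153 0.00013489708166837625
[0.1335 0.5119] x at y=.04 0.5172379818007377 0.00010060091223302078
apex y 0.03730389208533656 z 0.17978045156852404 x 0.5297312977594707 517 -22.428247944026328
apex y 0.04082493100412209 z 0.1807566664882218 x 0.5168799195141157 896 -45.68319608477494
apex y 0.04019357594810946 z 0.1796396230912384 x 0.5034345424835768 518 -19.324177520357818
411 559
225 [(np.float64(122.0), 142), (np.float64(121.0), 106)]
228 [(np.float64(121.0), 135), (np.float64(121.0), 105)]
230 [(np.float64(121.0), 126), (np.float64(123.0), 103)]
232 [(np.float64(122.0), 111), (np.float64(123.0), 99)]
234 [(np.float64(174.0), 91), (np.float64(174.0), 94)]
236 [(np.float64(174.0), 97), (np.float64(176.0), 98)]
238 [(np.float64(177.0), 106), (np.float64(176.0), 110)]
276 [(np.float64(177.0), 116), (np.float64(176.0), 111)]
278 [(np.float64(177.0), 105), (np.float64(174.0), 105)]
280 [(np.float64(173.0), 102), (np.float64(174.0), 94)]
282 [(np.float64(172.0), 80), (np.float64(170.0), 71)]
284 [(np.float64(92.0), 87), (np.float64(93.0), 37)]
286 [(np.float64(76.0), 138), (np.float64(93.0), 52)]
```

```bash
python3 - <<'E'
from h import *
np.set_printoptions(precision=4,suppress=True)
s=np.load('/tmp/w4.npz'); g=cv2.cvtColor(s['im'],cv2.COLOR_RGB2GRAY).astype(float)
st={'tcp_pos':s['tcp_pos'],'orientation':s['orientation']}
uv=(plane('wrist',[(233,73),(283.3,73)],.166,st)); print('sil',uv.mean(0))
P=cloud('wrist',s['de'],s); Rt=Rq(s['orientation'])
Q=Rt.inv().apply((P-s['tcp_pos']).reshape(-1,3)).reshape(P.shape)
T=[]
for v in list(range(175,236,4)):
    m=np.where(abs(Q[v,250:300,2])<.009)[0]+250; T.append([np.nanmedian(Q[v,m,0]),(Q[v,m.min(),1]+Q[v,m.max(),1])/2,Q[v,m,2].min(),len(m)])
T=np.array(T); print(T*1000); print('pin y fit',np.polyfit(T[:,0],T[:,1],1),'ztop',np.polyfit(T[:,0],T[:,2],1))
m=(abs(Q[...,2])<.008)&(abs(Q[...,1])<.004)&(Q[...,0]>.03); print('tip x',np.nanmax(Q[...,0][m]))
b=np.where((abs(Q[225:262,252,2])<.009))[0]+225; print('bar rows',b, Q[b,252,0], Q[b,292,0])
yaw=-.1327; ram=np.array([.5119+.1335*.0405,.0405]); ax=np.array([np.cos(yaw),np.sin(yaw)]); ay=np.array([-ax[1],ax[0]])
print('ram',ram)
E
```

```text
sil [0.5189 0.0401 0.166 ]
[[   54.7169     0.1091    -6.2986 24000.    ]
 [   52.8177     0.1236    -6.4886 24000.    ]
 [   50.9497     0.1333    -6.5275 24000.    ]
 [   48.9382     0.1219    -6.8936 24000.    ]
 [   46.9683     0.1394    -6.7526 24000.    ]
 [   45.1071     0.1386    -6.5912 24000.    ]
 [   43.0797     0.1594    -7.0892 24000.    ]
 [   41.1029     0.1964    -6.6435 24000.    ]
 [   39.124      0.1829    -6.8018 24000.    ]
 [   36.8018    -0.0783    -6.9264 23000.    ]
 [   35.1096    -0.1145    -6.1831 23000.    ]
 [   32.8932    -0.0813    -6.8377 23000.    ]
 [   30.8674    -0.0796    -6.3887 23000.    ]
 [   28.6291    -0.0709    -6.5916 22000.    ]
 [   26.4486    -0.0809    -6.8191 23000.    ]
 [   21.781      0.5734    -6.6673 49000.    ]]
pin y fit [0.0013 0.    ] ztop [ 0.0029 -0.0068]
tip x 0.06749643196373678
bar rows [234 235 236 237 238 239 240 241 242 243 244 245 246 247 248 249 250 257
 258 259 260 261] [0.0215 0.0213 0.0213 0.0213 0.0216 0.0216 0.0212 0.0211 0.0213 0.0203
 0.0199 0.0199 0.0187 0.0184 0.0177 0.0171 0.0163 0.0117 0.0115 0.0115
 0.0116 0.0116] [0.0213 0.0212 0.0211 0.0208 0.0218 0.0215 0.0211 0.0212 0.0202 0.0202
 0.0198 0.0186 0.0189 0.0185 0.0178 0.0172 0.0165 0.0123 0.0122 0.0118
 0.0116 0.0117]
ram [0.5173 0.0405]
```

```bash
python3 -m jog '[0.0525,0.057,-0.05,0,0,-0.0118,-1,0.0525,0.057,-0.15,0,0,-0.0118,-1,0.0525,0.057,-0.228,0,0,-0.0118,-1,0.0525,0.057,-0.228,0,0,-0.0118,-1,0.0525,0.057,-0.228,0,0,-0.0118,-1,0.0525,0.057,-0.228,0,0,-0.0118,-1]'
python3 - <<'E'
from h import *
im,de,s=snap('wrist','w5'); np.set_printoptions(precision=4,suppress=True)
R=Rq(s['orientation']).as_matrix(); print(R[:,0],R[:,2],s['tcp_pos'])
P=cloud('wrist',de,s); M=(P[...,2]>.15)&(P[...,2]<.19)
def hit(uv):
    o,d=ray('wrist',uv,s); n=np.array([0,.1,1.]); c=.174+.1*.041
    return o+d*((c-o@n)/(d@n))[:,None]
ram=np.array([.5173,.0405,.166]); print(proj('wrist',[ram,ram+[0,0,.0145]],s))
E
```

```text
clock: 5.32
tcp_pos: [0.4244, 0.0369, 0.1666]
orientation: [-0.009, 0.998, -0.057, 0.001]
wrist_force: [0.1, -0.2, -0.2]
finger_gap: 0.0094
grip_force: 58.9
[ 0.9936 -0.1134  0.0001] [ 0.0021  0.0172 -0.9999] [0.4244 0.0369 0.1666]
[[241.8718  89.8203]
 [237.8289  87.4623]]
```

View pics/w5.png

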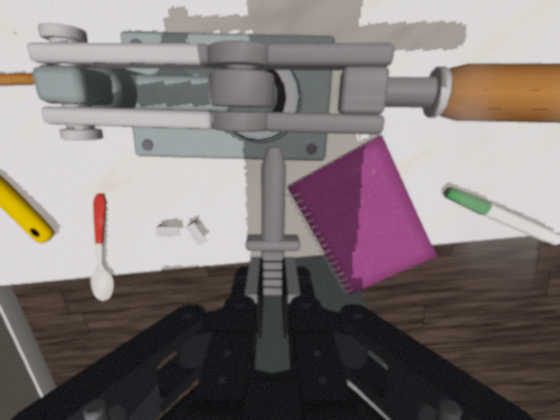

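The picture shows the pin level with the near bar, tip at (274,150). The eye centre is at about column 243, so the hand did not follow to the left. Joint 6 has hit its limit (yaw = q1 − q6 + π), so I need to regrasp the pin with a half turn. I'll lay it back where it was.

```bash
python3 -m jog '[0,0,0.1,0,0,0,-1,0,-0.1,0.25,0,0,0,-1,0,-0.3,0.25,0,0,0,-1,0,-0.5,0.25,0,0,0,-1,0,-0.7,0.25,0,0,0,-1,0,-0.9,0.25,0,0,0,-1,0,-1,0.25,0,0,0,-1,0,-1,0.25,0,0,0,-1,0,-1,0.25,0,0,0,-1]'
python3 - <<'E'
from h import *
s=env.get_state(); print(Rq(s['orientation']).as_matrix(), s['joint_pos'])
E
```

```text
clock: 6.12
tcp_pos: [0.4242, -0.1637, 0.2171]
orientation: [-0.008, 0.998, -0.057, 0.001]
wrist_force: [-0.3, -0.2, -0.7]
finger_gap: 0.0099
grip_force: 59.0
[[ 0.99342274 -0.11446212  0.0031103 ]
 [-0.1144983  -0.99328314  0.01669584]
 [ 0.00117837 -0.01694215 -0.99985578]] [-0.55573203  0.08979614 -0.26938205  1.21778485  0.01582491  2.70055189]
```

```bash
python3 -m jog '[0.05,-0.2,0,-0.0053,0.001,0,-1,0.1,-0.4,-0.1,-0.0053,0.001,0,-1,0.18,-0.6,-0.2,-0.0053,0.001,0,-1,0.18,-0.8,-0.4,-0.0053,0.001,0,-1,0.18,-0.93,-0.6,-0.0053,0.001,0,-1,0.18,-0.93,-0.8,-0.0053,0.001,0,-1,0.18,-0.93,-0.8,-0.0053,0.001,0,-1,0.18,-0.93,-0.8,-0.0053,0.001,0,-1]'
python3 - <<'E'
from h import *
s=env.get_state(); print(Rq(s['orientation']).as_matrix(), s['tcp_pos'])
E
```

```text
clock: 6.78
tcp_pos: [0.4575, -0.3457, 0.0511]
orientation: [-0.003, 0.998, -0.056, -0.004]
wrist_force: [-1.5, 1.3, -0.9]
finger_gap: 0.0097
grip_force: 59.0
[[ 0.993713   -0.11169272 -0.00769481]
 [-0.11164046 -0.99372459  0.0069169 ]
 [-0.00841909 -0.00601436 -0.99994647]] [ 0.45747704 -0.34570152  0.0511133 ]
```

```bash
python3 -m jog '[0,0,0,0,0,0,-1,0,0,-0.1,0,0,0,-1,0,0,-0.19,0,0,0,-1,0,0,-0.22,0,0,0,-1,0,0,-0.224,0,0,0,-1,0,0,-0.224,0,0,0,-1]'
python3 -m jog '[0,0,0,0,0,0,0.1,0,0,0,0,0,0,0.1,0,0,0,0,0,0,0.1,0,0,0,0,0,0,0.1,0,0,0.1,0,0,0,0.1,0,0,0.3,0,0,0,0.1,0,0,0.5,0,0,0,0.1,0,0,0.5,0,0,0,0.1,0,0,0.5,0,0,0,0.1]'
python3 - <<'E'
from h import *
s=env.get_state(); print(Rq(s['orientation']).as_matrix(), s['tcp_pos'])
im,de,s=snap('wrist','w6')
g=cv2.cvtColor(im,cv2.COLOR_RGB2GRAY).astype(int)
for v in range(150,240,6): print(v,g[v,255:295:2])
E
```

```text
clock: 7.28
tcp_pos: [0.4609, -0.3481, 0.0134]
orientation: [0.0, 0.998, -0.055, 0.0]
wrist_force: [1.2, 0.5, -0.5]
finger_gap: 0.0096
grip_force: 59.1
clock: 8.03
tcp_pos: [0.4616, -0.3502, 0.1149]
orientation: [0.002, 0.998, -0.056, 0.002]
wrist_force: [-0.1, 0.1, -0.9]
finger_gap: 0.0472
grip_force: 0.0
[[ 0.99373211 -0.11173109  0.00355731]
 [-0.11171509 -0.99373045 -0.00441908]
 [ 0.00402876  0.00399397 -0.99998391]] [ 0.46161702 -0.35017293  0.11492342]
150 [112 113 100  71  78  85  90  91  86  78 101 113 113 113 112 113 113 114
 114 113]
156 [113 113 107  74  76  83  89  90  87  78  98 114 114 113 113 113 114 115
 114 113]
162 [131 144 152 104  78  84  89  90  87  81 127 154 150 124 118 124 133 131
 140 162]
168 [167 168 163 125 119 131 133 137 117  94 138 167 168 169 168 167 168 167
 167 167]
174 [167 167 166 140 119 134 145 145 135 112 135 166 168 167 168 166 166 168
 167 167]
180 [166 166 166 144 117 134 144 147 135 112 124 162 167 166 166 167 167 167
 168 168]
186 [119 104 102  96 106 133 143 147 136 112  85  86  86  87  99 149 167 167
 167 167]
192 [142 144 147 146 147 147 148 149 148 148 148 150 151 151 141 146 165 166
 166 167]
198 [165 167 166 154 128 143 146 146 147 146 127 158 167 168 166 167 167 168
 167 167]
204 [167 166 167 163 135 149 153 156 154 149 131 153 167 168 168 167 166 167
 168 170]
210 [166 167 166 159 130 148 154 155 155 150 129 144 166 168 167 167 167 166
 168 168]
216 [168 167 167 161 132 145 154 152 147 145 130 144 167 166 168 167 167 167
 166 167]
222 [168 165 167 164 151 147 155 152 150 149 142 155 167 167 167 168 168 167
 168 167]
228 [166 166 164 167 167 168 166 167 166 168 168 168 167 166 167 168 167 167
 165 168]
234 [167 167 167 167 167 167 167 169 168 167 168 167 166 166 168 166 166 167
 167 167]
```

```bash
python3 - <<'E'
from h import *
s=np.load('/tmp/w6.npz'); g=cv2.cvtColor(s['im'],cv2.COLOR_RGB2GRAY).astype(int)
print(g[120:150,268]); print(g[216:232,269]); print(g[190,245:292])
c=plane('wrist',[(268.6,175),(268.8,212)],.006,s)
e=plane('wrist',[(269,224.5)],.006,s)[0]; d=c[0]-c[1]; print(e,np.arctan2(d[1],d[0]),c)
E
```

```text
[110 109 110 111 110 112 112 112 111 110 110 107  98  91  88  87  88  89
  90  88  90  91  90  92  89  93  92  90  92  92]
[152 138 124 137 152 155 152 152 160 166 167 168 167 166 168 168]
[167 166 167 167 169 166 163 147 123 109 106 108 109 110 113 115 115 117
 119 124 125 129 132 134 135 134 132 133 134 133 135 134 137 135 137 139
 138 137 129 127 141 160 167 167 166 168 167]
[ 0.4482214  -0.34596806  0.006     ] -0.10948574474483427 [[ 0.49321632 -0.35079364  0.006     ]
 [ 0.46006569 -0.34714955  0.006     ]]
```

```bash
R='0'; python3 -m jog '[-0.013,0.015,0,0,0,0.48,0.1,-0.013,0.015,0,0,0,0.48,0.1,-0.013,0.015,0,0,0,0.48,0.1,-0.013,0.015,0,0,0,0.48,0.1,-0.013,0.015,0,0,0,0.48,0.1,-0.013,0.015,0,0,0,0.48,0.1,-0.013,0.015,0,0,0,0.48,0.1,-0.013,0.015,0,0,0,0.48,0.1,-0.013,0.015,0,0,0,0.48,0.1,-0.013,0.015,0,0,0,0.48,0.1,-0.013,0.015,0,0,0,0.48,0.1,-0.013,0.015,0,0,0,0.48,0.1]'
python3 -m jog '[0,0,0,0,0,0.48,0.1,0,0,0,0,0,0.48,0.1,0,0,0,0,0,0.48,0.1,0,0,0,0,0,0.48,0.1,0,0,0,0,0,0.48,0.1,0,0,0,0,0,0.48,0.1,0,0,0,0,0,0.48,0.1,0,0,0,0,0,0.48,0.1,0,0,0,0,0,0.48,0.1,0,0,0,0,0,0.48,0.1,0,0,0,0,0,0.48,0.1,0,0,0,0,0,0.48,0.1]'
python3 - <<'E'
from h import *
s=env.get_state(); R=Rq(s['orientation']).as_matrix(); print(R, s['tcp_pos'],s['joint_pos'])
d=Ro.from_matrix(np.array([[-np.cos(.11),np.sin(.11),0],[np.sin(.11),np.cos(.11),0],[0,0,-1]]).T.T)
x=np.array([-np.cos(.11),np.sin(.11),0]); z=np.array([0,0,-1.]); D=np.c_[x,np.cross(z,x),z]
print('turn',(Ro.from_matrix(D)*Ro.from_matrix(R).inv()).as_rotvec()/np.pi,'shift',(np.array([.459,-.3472,.0045])-s['tcp_pos'])/.2)
E
```

```text
clock: 9.08
tcp_pos: [0.4562, -0.3443, 0.1094]
orientation: [-0.002, 0.767, 0.642, -0.001]
wrist_force: [-0.4, 0.7, 0.1]
finger_gap: 0.0469
grip_force: 0.0
clock: 10.08
tcp_pos: [0.4562, -0.3443, 0.1094]
orientation: [-0.001, 0.123, 0.992, 0.001]
wrist_force: [-0.2, -0.7, -0.6]
finger_gap: 0.0471
grip_force: 0.0
[[-0.96957203  0.24480254 -0.00134377]
 [ 0.24479962  0.96957158  0.00202363]
 [ 0.00179827  0.0016331  -0.99999705]] [ 0.45616364 -0.34430323  0.10944553] [-7.87245950e-01  3.72075022e-01 -1.76437565e-01  1.02466573e+00
  4.76330137e-04 -5.39931621e-01]
turn [-0.00061376 -0.00047129  0.04370867] shift [ 0.01418181 -0.01448386 -0.52472767]
```

```bash
python3 -m jog '[0.014,-0.0145,-0.1,-0.0006,-0.0005,0.0437,0.1,0.014,-0.0145,-0.3,-0.0006,-0.0005,0.0437,0.1,0.014,-0.0145,-0.45,-0.0006,-0.0005,0.0437,0.1,0.014,-0.0145,-0.52,-0.0006,-0.0005,0.0437,0.1,0.014,-0.0145,-0.52,-0.0006,-0.0005,0.0437,0.1,0.014,-0.0145,-0.52,-0.0006,-0.0005,0.0437,0.1,0.014,-0.0145,-0.52,-0.0006,-0.0005,0.0437,-1,0.014,-0.0145,-0.52,-0.0006,-0.0005,0.0437,-1,0.014,-0.0145,-0.52,-0.0006,-0.0005,0.0437,-1,0.014,-0.0145,-0.52,-0.0006,-0.0005,0.0437,-1,0.014,-0.0145,-0.52,-0.0006,-0.0005,0.0437,-1,0.014,-0.0145,-0.52,-0.0006,-0.0005,0.0437,-1]' 60
python3 -m jog '[0,0,0.1,0,0,0,-1,0,0,0.3,0,0,0,-1,0,0,0.5,0,0,0,-1,0,0,0.7,0,0,0,-1,0,0,0.9,0,0,0,-1,0,0,1,0,0,0,-1,0,0,1,0,0,0,-1]'
python3 - <<'E'
from h import *
im,de,s=snap('wrist','w7'); 
Q=Rq(s['orientation']).inv().apply((cloud('wrist',de,s)-s['tcp_pos']).reshape(-1,3)).reshape(420,560,3)
print(s['joint_pos'],proj('wrist',np.array(s['tcp_pos'])+Rq(s['orientation']).apply([[0,0,0],[-19,0,0],[-65,0,0]])/1,s) if 0 else '')
m=(abs(Q[...,2])<.02)&(Q[...,0]<.03)&(abs(Q[...,1])<.03); v,u=np.where(m); print(len(v), v.min() if len(v) else 0, v.max() if len(v) else 0)
snap('side','side2'); snap('scene','scene2')
for n,b in(('side',0),('scene',0)):
    print(n,proj(n,[s['tcp_pos'],np.array(s['tcp_pos'])+np.array([.065,-.007,0])]))
E
```

```text
clock: 11.08
tcp_pos: [0.4609, -0.3491, 0.0092]
orientation: [0.003, 0.058, 0.998, -0.002]
wrist_force: [-0.1, 0.1, 5.8]
finger_gap: 0.0088
grip_force: 58.9
clock: 11.67
tcp_pos: [0.4623, -0.3503, 0.2142]
orientation: [0.006, 0.058, 0.998, -0.005]
wrist_force: [1.2, -0.4, -1.2]
finger_gap: 0.0089
grip_force: 58.7
[-7.87152399e-01  3.15601559e-01  7.34201197e-03  1.24785257e+00
  5.82049142e-04 -6.71205925e-01] 
2947 248 367
side [[341.52235468 142.79425061]
 [324.03529685 135.66688047]]
scene [[333.71369483 215.5222769 ]
 [351.94918468 209.69554808]]
```

```bash
python3 - <<'E'
from h import *
s=np.load('/tmp/w7.npz'); np.set_printoptions(precision=1,suppress=True)
Q=1000*Rq(s['orientation']).inv().apply((cloud('wrist',s['de'],s)-s['tcp_pos']).reshape(-1,3)).reshape(420,560,3)
for v in range(245,380,8):
    m=np.where((abs(Q[v,:,2])<14)&(abs(Q[v,:,1])<30)&(Q[v,:,0]<30))[0]
    if len(m): print(v,m.min(),m.max(),len(m),Q[v,m.min()],Q[v,(m.min()+m.max())//2],Q[v,m.max()])
# side camera: points close to tool line
for n in('side2','scene2'):
    z=np.load('/tmp/%s.npz'%n); c=n[:-1]
    P=cloud(c,z['de']); T=1000*Rq(s['orientation']).inv().apply((P-s['tcp_pos']).reshape(-1,3)).reshape(420,560,3)
    m=(T[...,0]<-8)&(T[...,0]>-85)&(abs(T[...,1])<30)&(abs(T[...,2])<25)
    print(n,m.sum()); q=T[m]; q=q[np.argsort(q[:,0])]; print(q[::max(1,len(q)//25)])
E
```

```text
253 262 283 22 [ 9.5 -4.7  1.8] [9.6 0.6 1.6] [8.8 6.6 3.2]
261 251 294 44 [10.5 -9.9 -9. ] [ 6.8  0.7 -2.1] [11.  11.6 -9.9]
269 239 306 40 [  5.7 -16.1  -8.6] [ 2.6  0.7 -3.1] [ 5.9 17.9 -8.8]
277 264 281 18 [-0.4 -3.5 -6. ] [-2.8  0.7 -2.1] [-0.1  5.3 -6.5]
285 264 281 18 [-4.  -3.5 -8. ] [-7.4  0.7 -2.6] [-4.   5.3 -8. ]
293 264 281 18 [-8.4 -3.5 -8.6] [-12.7   0.7  -2.2] [-8.1  5.4 -9.1]
301 264 281 18 [-17.4  -3.7  -2.8] [-18.4   0.7  -1.4] [-17.5   5.6  -2.7]
309 264 281 18 [-24.7  -3.9  -0. ] [-22.8   0.7  -2.5] [-24.1   5.7  -0.8]
317 264 281 18 [-30.4  -3.9   0.4] [-27.7   0.7  -3.1] [-29.4   5.8  -0.9]
325 264 282 19 [-36.8  -4.    1.4] [-33.4   1.3  -2.8] [-35.3   6.4  -0.4]
333 264 282 19 [-42.9  -4.    1.9] [-39.3   1.3  -2.3] [-41.1   6.5  -0.2]
341 264 283 20 [-49.6  -4.1   2.8] [-44.5   1.3  -2.9] [-48.7   7.3   1.8]
349 264 283 20 [-56.8  -4.2   4. ] [-50.1   1.3  -3. ] [-55.5   7.4   2.8]
357 266 282 17 [-59.5  -2.9   0.6] [-56.3   1.9  -2.7] [-59.1   6.7   0.2]
365 270 278 9 [-66.1  -0.5   1. ] [-64.2   1.9  -0.8] [-65.4   4.4   0.3]
side2 58
[[-61.3   5.8   5.2]

[... 613 characters left out ...]
  7.6]
 [-60.4  -1.7   8.3]
 [-55.5  -3.4  12.2]
 [-53.8  -0.6   4.1]
 [-53.6   2.9   5.3]
 [-52.2   1.2   7.2]
 [-49.4  -1.8   8.2]
 [-48.9   1.7   6.5]
 [-48.6   1.6   3.5]
 [-46.4  -5.    9.1]
 [-45.7  -2.3  12.9]
 [-42.6   1.7  16.5]
 [-41.9   2.    4.8]
 [-41.8  -2.3   8.9]
 [-38.9  -1.3   5.6]
 [-36.4   3.9   4. ]
 [-34.6  -2.7  12.6]
 [-33.9  -3.1   9.4]
 [-32.9  -3.9   5.9]
 [-30.1   1.    4.1]
 [-29.2  -0.5   9.1]
 [-28.6  -1.6  14.3]
 [-28.1  -1.4   5.6]
 [-25.5   3.6   3.9]
 [-24.   -6.1   8.4]
 [-18.1  -4.5   4.5]
 [-16.1 -10.6   4.5]
 [-15.7 -11.2   7. ]
 [-14.7  -1.   10.7]
 [-14.1  -5.5   8.8]
 [-13.6  -9.5   4.2]
 [-12.3 -11.    6.2]
 [-11.3  -8.5   9.7]
 [ -8.2  -4.4  10.5]]
```

```bash
python3 -c "
from h import *
s=env.get_state(); print(s['tcp_pos'],s['qvel'])"
python3 -m jog '[0,0,-0.2,0,0,0,-1,0,0,-0.4,0,0,0,-1,0,0,-0.6,0,0,0,-1,0,0,-0.8,0,0,0,-1,0,0,-0.9,0,0,0,-1,0,0,-0.95,0,0,0,-1,0,0,-0.95,0,0,0,-1,0,0,-0.95,0,0,0,-1,0,0,-0.95,0,0,0,-1]'
```

```text
[ 0.45979572 -0.34788616  0.20700578] [ 0.00233012  0.02276348 -0.03079625 -0.00244797  0.00036139 -0.00065247]
clock: 12.57
tcp_pos: [0.461, -0.3491, 0.0189]
orientation: [0.002, 0.058, 0.998, -0.002]
wrist_force: [-0.6, -0.9, -0.5]
finger_gap: 0.009
grip_force: 58.7
```

```bash
python3 -m jog '[0,0,-0.02,0,0,0,-1,0,0,-0.04,0,0,0,-1,0,0,-0.04,0,0,0,-1,0,0,-0.04,0,0,0,-1,0,0,-0.04,0,0,0,-1,0,0,-0.04,0,0,0,-1]'
python3 -m jog '[0,0,0,0,0,0,-0.3,0,0,0,0,0,0,-0.3,0,0,0,0,0,0,-0.3,0,0,0,0,0,0,-0.3,0,0,-0.02,0,0,0,-0.3,0,0,-0.04,0,0,0,-0.3,0,0,-0.04,0,0,0,-0.3,0,0,-0.04,0,0,0,-0.3,0,0,-0.04,0,0,0,-0.3,0,0,-0.04,0,0,0,-0.3]'
```

```text
clock: 13.07
tcp_pos: [0.4602, -0.3483, 0.0098]
orientation: [0.002, 0.058, 0.998, -0.001]
wrist_force: [-0.3, 0.4, -1.6]
finger_gap: 0.009
grip_force: 58.7
clock: 13.9
tcp_pos: [0.4601, -0.3482, 0.0015]
orientation: [0.002, 0.058, 0.998, -0.001]
wrist_force: [-0.5, 0.5, 0.1]
finger_gap: 0.0302
grip_force: 0.0
```

```bash
python3 -m jog '[0,0,0.003,0,0,0,-1,0,0,0.003,0,0,0,-1,0,0,0.003,0,0,0,-1,0,0,0.003,0,0,0,-1,0,0,0.003,0,0,0,-1,0,0,0.003,0,0,0,-1]' 60
python3 -m jog '[0,0,0.1,0,0,0,-1,0,0,0.3,0,0,0,-1,0,0,0.5,0,0,0,-1,0,0,0.7,0,0,0,-1,0,0,0.9,0,0,0,-1,0,0,1,0,0,0,-1,0,0,1,0,0,0,-1,0,0,1,0,0,0,-1,0,0,1,0,0,0,-1,0,0,1,0,0,0,-1]'
cat > held.py <<'E'
from h import *
import sys
im,de,s=snap('wrist',sys.argv[1]); np.set_printoptions(precision=1,suppress=True)
R=Rq(s['orientation'])
Q=1000*R.inv().apply((cloud('wrist',de,s)-s['tcp_pos']).reshape(-1,3)).reshape(420,560,3)
T=[]
for v in range(300,372,4):
    m=np.where((abs(Q[v,:,2])<16)&(abs(Q[v,:,1])<12)&(Q[v,:,0]<-15))[0]
    if len(m)>4:
        c=m[len(m)//4:-len(m)//4]; T.append([v,len(m),np.median(Q[v,c,0]),(Q[v,m.min(),1]+Q[v,m.max(),1])/2,np.median(Q[v,c,2])])
T=np.array(T); print(T); m=T[:,2]>-55
print('y fit',np.polyfit(T[m,2],T[m,3],1),'ztop',np.polyfit(T[m,2],T[m,4],1)); print(s['tcp_pos']*1000,R.as_matrix()*1000)
E
python3 held.py w8
```

```text
clock: 14.4
tcp_pos: [0.4602, -0.3484, 0.0025]
orientation: [0.002, 0.058, 0.998, -0.001]
wrist_force: [-1.3, 1.1, 5.3]
finger_gap: 0.0099
grip_force: 60.5
clock: 15.23
tcp_pos: [0.4591, -0.3473, 0.1999]
orientation: [0.0, 0.058, 0.998, 0.0]
wrist_force: [0.4, -1.1, -1.0]
finger_gap: 0.0102
grip_force: 59.9
[[304.    8.  -15.3   0.9  -8.5]
 [308.   20.  -17.    1.   -9.5]
 [312.   20.  -19.4   0.9  -9.7]
 [316.   20.  -22.1   0.9  -9.4]
 [320.   21.  -24.8   1.3  -9.3]
 [324.   21.  -27.6   1.3  -9. ]
 [328.   21.  -30.2   1.3  -9. ]
 [332.   21.  -33.    1.3  -8.8]
 [336.   21.  -35.7   1.3  -8.8]
 [340.   21.  -38.5   1.3  -8.7]
 [344.   21.  -40.9   1.3  -9. ]
 [348.   21.  -43.8   1.3  -8.9]
 [352.   21.  -46.6   1.3  -8.9]
 [356.   21.  -49.2   1.3  -9.1]
 [360.   20.  -52.1   1.3  -9.1]
 [364.   19.  -54.9   1.3  -9.2]
 [368.   15.  -57.7   1.3  -9.2]]
y fit [-0.   0.9] ztop [-0.  -9.2]
[ 459.1 -347.3  199.9] [[ -993.3   115.8     0.3]
 [  115.8   993.3     0.5]
 [   -0.2     0.5 -1000. ]]
```

```bash
python3 - <<'E'
from h import *
np.set_printoptions(precision=2,suppress=True)
for f,rows,zt in(('w4',range(180,232,10),-.0003),('w8',range(318,366,8),-.0032)):
    s=np.load('/tmp/%s.npz'%f); R=Rq(s['orientation']); Q=R.inv().apply((cloud('wrist',s['de'],s)-s['tcp_pos']).reshape(-1,3)).reshape(420,560,3)
    c=eyes.calibration('wrist'); T=np.array(c['tool_from_camera'])
    for v in rows:
        m=np.where((abs(Q[v,240:310,2])<.016))[0]+240
        sl=slopes(c,[(m.min()-.5,v),(m.max()+.5,v)]); d=np.c_[sl,[1,1]]@T[:3,:3].T; p=T[:3,3]+d*((zt-T[2,3])/d[:,2])[:,None]
        print(f,v,m.min(),m.max(),p.mean(0)*1000,(p[1]-p[0])*1000, np.diff(m).max())
    print(cv2.cvtColor(s['im'],cv2.COLOR_RGB2GRAY)[rows[3],245:305])
E
```

```text
w4 180 262 285 [49.9   1.35 -0.3 ] [ 0.01 11.67  0.  ] 1
w4 190 262 285 [44.89  1.36 -0.3 ] [ 0.01 11.8   0.  ] 1
w4 200 262 285 [39.76  1.37 -0.3 ] [ 0.02 11.93  0.  ] 1
w4 210 262 285 [34.52  1.38 -0.3 ] [ 0.02 12.07  0.  ] 1
w4 220 262 284 [29.16  1.14 -0.3 ] [ 0.02 11.7   0.  ] 1
w4 230 262 284 [23.68  1.15 -0.3 ] [ 0.02 11.83  0.  ] 1
[216 212 196 173 162 158 158 158 159 157 159 158 157 156 154 143 125 105
 100 107 112 117 121 124 123 125 127 127 130 130 129 130 129 127 123 117
 113 109 106 118 139 154 158 161 160 160 160 160 160 160 159 161 158 159
 158 159 159 159 159 154]
w8 318 263 282 [-28.29   0.96  -3.2 ] [ 0.02 11.2   0.  ] 1
w8 326 263 283 [-33.71   1.25  -3.2 ] [ 0.03 11.88  0.  ] 1
w8 334 263 283 [-39.24   1.26  -3.2 ] [ 0.03 12.01  0.  ] 1
w8 342 263 283 [-44.88   1.27  -3.2 ] [ 0.03 12.13  0.  ] 1
w8 350 263 283 [-50.63   1.28  -3.2 ] [ 0.03 12.26  0.  ] 1
w8 358 263 283 [-56.51   1.29  -3.2 ] [ 0.03 12.38  0.  ] 1
[  5  11   4  11   6  12   7  14  11  28  51  86 107 114 116 115 109  94
  77  71  74  80  82  85  86  87  88  88  86  84  85  83  79  80  77  70
  63  70  86 104 110 110 104  88  52  27  12  10  11   6  12  16  13  16
  15  15  17  17  19  13]
```

```bash
python3 -m jog '[0,0.05,0.175,0,0,-0.0053,-1,0.05,0.2,0.175,0,0,-0.0053,-1,0.1,0.4,0.175,0,0,-0.0053,-1,0.2,0.6,0.175,0,0,-0.0053,-1,0.27,0.8,0.175,0,0,-0.0053,-1,0.27,0.94,0.175,0,0,-0.0053,-1,0.27,0.94,0.175,0,0,-0.0053,-1]'
python3 -m jog '[0.1,0.2,0,0,0,0,-1,0.2,0.4,0,0,0,0,-1,0.27,0.6,0,0,0,0,-1,0.27,0.8,0,0,0,0,-1,0.27,0.94,0,0,0,0,-1,0.27,0.94,0,0,0,0,-1,0.27,0.94,0,0,0,0,-1,0.27,0.94,0,0,0,0,-1,0.27,0.94,0,0,0,0,-1,0.27,0.94,0,0,0,0,-1]'
python3 - <<'E'
from h import *
im,de,s=snap('wrist','w9'); np.set_printoptions(precision=4,suppress=True)
print(s['tcp_pos'],Rq(s['orientation']).as_matrix(),s['joint_pos'],s['qvel'])
print(proj('wrist',[[.5173,.0405,.166],[.5173,.0405,.1805],[.50,.0405,.1805],[.49,-.09,.18],[.535,.1,.17]],s))
P=cloud('wrist',de,s); M=(P[...,2]>.15)&(P[...,2]<.195)
for u in range(180,460,12):
    r=np.where(M[100:235,u])[0]+100
    if len(r): print(u,r.min(),r.max(),r[np.where(np.diff(r)>1)[0]], P[r.max(),u])
E
```

```text
clock: 15.87
tcp_pos: [0.5134, -0.1544, 0.2357]
orientation: [-0.0, 0.063, 0.998, 0.001]
wrist_force: [-0.9, -0.8, -0.1]
finger_gap: 0.0101
grip_force: 59.8
clock: 16.7
tcp_pos: [0.568, 0.0263, 0.2368]
orientation: [0.001, 0.067, 0.998, -0.001]
wrist_force: [-0.4, 0.5, -0.2]
finger_gap: 0.0098
grip_force: 59.9
[0.568  0.0263 0.2368] [[-0.9909  0.1345  0.0024]
 [ 0.1345  0.9909 -0.0025]
 [-0.0027 -0.0021 -1.    ]] [-0.0937  0.2972  0.0373  1.3083 -0.0022  0.0413] [-0.0024 -0.0022  0.0029  0.0007  0.0013  0.0019]
[[281.6987 154.5378]
 [282.2865 157.6751]
 [278.992  130.88  ]
 [ 78.3576 142.3399]
 [368.7958 169.0525]]
180 148 164 [] [ 0.513  -0.029   0.1763]
192 132 164 [143] [ 0.5141 -0.0211  0.1757]
204 130 182 [] [ 0.5268 -0.0146  0.1793]
216 130 181 [133] [ 0.5272 -0.0064  0.1791]
228 130 181 [143] [0.5285 0.0016 0.1784]
240 130 181 [143] [0.5298 0.0097 0.1775]
252 130 181 [143] [0.5312 0.0177 0.176 ]
264 130 180 [142 165] [0.5317 0.026  0.1756]
276 129 181 [] [0.5327 0.0343 0.179 ]
288 129 182 [149] [0.5347 0.0424 0.1781]
300 130 179 [142] [0.5349 0.0511 0.1732]
312 130 179 [142] [0.5363 0.0596 0.1719]
324 129 179 [142] [0.5373 0.0679 0.1725]
336 129 179 [142] [0.5392 0.0768 0.1696]
348 129 179 [142] [0.5407 0.0856 0.1681]
360 129 178 [142] [0.541  0.094  0.1687]
372 129 178 [141] [0.542  0.1024 0.169 ]
384 119 187 [126] [0.5509 0.112  0.1653]
396 119 187 [] [0.5518 0.1203 0.1664]
408 120 177 [126 141 164] [0.546  0.1297 0.1642]
```

```bash
cat > fin.py <<'E'
from h import *
np.set_printoptions(precision=5,suppress=True)
def an(f,U,nr,fr,vr,ur,pinrows,zt):
    s=np.load('/tmp/%s.npz'%f); P=cloud('wrist',s['de'],s); M=(P[...,2]>.15)&(P[...,2]<.195)
    def hit(uv):
        o,d=ray('wrist',uv,s); n=np.array([0,.1,1.]); c=.174+.1*.041
        return o+d*((c-o@n)/(d@n))[:,None]
    e=lambda rng,hi,u: (np.where(M[rng[0]:rng[1],u])[0].max()+.5 if hi else np.where(M[rng[0]:rng[1],u])[0].min()-.5)+rng[0]
    A=hit([(u,e(nr,True,u)) for u in U]); B=hit([(u,e(fr,False,u)) for u in U]); C=(A+B)/2
    k=np.polyfit(C[:,1],C[:,0],1)
    cs=[]
    for v in vr:
        m=np.where(M[v,ur[0]:ur[1]])[0]+ur[0]; m=m[(P[v,m,2]>.165)]
        cs.append(plane('wrist',[(m.min()-.5,v),(m.max()+.5,v)],.166,s).mean(0))
    cs=np.array(cs); Q=P[vr[0]:vr[-1],ur[0]+15:ur[1]-15].reshape(-1,3); Q=Q[(Q[:,2]>.17)&(Q[:,2]<.19)]; q=np.polyfit(Q[:,1],Q[:,2],2)
    print(f,'line',k,'yaw',-np.arctan(k[0]),'x@.0405',np.polyval(k,.0405),'sil y',np.median(cs[:,1]),cs[:,1].std(),'apex',-q[1]/2/q[0],np.polyval(q,-q[1]/2/q[0]))
an('w4',list(range(150,230,4))+list(range(286,340,4)),(85,125),(25,60),range(66,84),(225,292),0,0)
an('w9',list(range(210,256,4))+list(range(304,376,4)),(160,190),(115,140),range(148,160),(255,315),0,0)
E
python3 fin.py
```

```text
w4 line [0.1338  0.51052] yaw -0.13300727494478054 x@.0405 0.5159395539571089 sil y 0.03958412831427117 0.00035518523192543393 apex 0.0399030306941224 0.1805116887226917
w9 line [0.1342  0.51139] yaw -0.13340302487077424 x@.0405 0.5168280731385742 sil y 0.04114645075382709 0.0002957213979446006 apex 0.04128807631514273 0.18035669090243855
```

```bash
python3 -m jog '[-0.15,0.05,0,0,0,0,-1,-0.35,0.1,0,0,0,0,-1,-0.55,0.135,0,0,0,0,-1,-0.754,0.135,0,0,0,0,-1,-0.754,0.135,0,0,0,0,-1,-0.754,0.135,0,0,0,0,-1,-0.754,0.135,-0.15,0,0,0,-1,-0.754,0.135,-0.3,0,0,0,-1,-0.754,0.135,-0.37,0,0,0,-1,-0.754,0.135,-0.37,0,0,0,-1,-0.754,0.135,-0.37,0,0,0,-1,-0.754,0.135,-0.37,0,0,0,-1]'
cat > tgt.py <<'E'
from h import *
import sys
np.set_printoptions(precision=5,suppress=True)
sd=float(sys.argv[1]); s=env.get_state(); R=Rq(s['orientation']).as_matrix()
a=np.array([np.cos(-.1332),np.sin(-.1332),0]); l=np.array([-a[1],a[0],0])
t=np.array([.5164,.0405,.1628])-.0005*l-sd*a; D=np.c_[-a,l,[0,0,-1.]]
p=s['tcp_pos']; e=p-np.array([.5164,.0405,.1628])+.0005*l
print('tcp',p,'along',-e@a*1000,'lat',e@l*1000,'z',e[2]*1000,'F',s['wrist_force'],'v',abs(s['qvel']).max())
print('shift',(t-p)/.2,'turn',(Ro.from_matrix(D)*Ro.from_matrix(R).inv()).as_rotvec()/np.pi)
E
python3 tgt.py 92
```

```text
clock: 17.75
tcp_pos: [0.4189, 0.0544, 0.1643]
orientation: [0.003, 0.067, 0.998, -0.001]
wrist_force: [0.3, -0.7, -0.6]
finger_gap: 0.0101
grip_force: 59.9
tcp [0.4189  0.05435 0.16426] along 98.4758592078346 lat 1.2831280518914925 z 1.4606382442581278 F [ 0.28858 -0.70327 -0.64669] v 0.013176632798091854
shift [-455.43815   61.01923   -0.0073 ] turn [0.00077 0.00158 0.00011]
```

```bash
sed -i 's/-sd\*a/-sd\/1000*a/' tgt.py; python3 -m jog '[0.031,-0.0107,-0.0073,0.0008,0.0016,0,-1,0.031,-0.0107,-0.0073,0.0008,0.0016,0,-1,0.031,-0.0107,-0.0073,0.0008,0.0016,0,-1,0.031,-0.0107,-0.0073,0.0008,0.0016,0,-1,0.031,-0.0107,-0.0073,0.0008,0.0016,0,-1,0.031,-0.0107,-0.0073,0.0008,0.0016,0,-1,0.031,-0.0107,-0.0073,0.0008,0.0016,0,-1,0.031,-0.0107,-0.0073,0.0008,0.0016,0,-1]'; python3 tgt.py 92
```

```text
clock: 18.42
tcp_pos: [0.4233, 0.0527, 0.1617]
orientation: [-0.001, 0.066, 0.998, 0.0]
wrist_force: [-0.0, -0.4, -0.6]
finger_gap: 0.0099
grip_force: 59.9
tcp [0.42334 0.05273 0.1617 ] along 93.86224662647273 lat 0.26276116410127276 z -1.0989278393744029 F [-0.00614 -0.42832 -0.63226] v 0.0010492488964098366
shift [ 0.00905 -0.00254  0.00549] turn [-0.00007 -0.00063 -0.00021]
```

```bash
python3 -m jog '[0.01,-0.0025,0.0052,0,0,0,-1,0.02,-0.004,0.0052,0,0,0,-1,0.04,-0.0065,0.0052,0,0,0,-1,0.055,-0.0087,0.0052,0,0,0,-1,0.07,-0.0107,0.0052,0,0,0,-1,0.085,-0.0127,0.0052,0,0,0,-1,0.085,-0.0127,0.0052,0,0,0,-1,0.085,-0.0127,0.0052,0,0,0,-1]'; python3 tgt.py 60
```

```text
clock: 19.08
tcp_pos: [0.4406, 0.0501, 0.1626]
orientation: [-0.001, 0.066, 0.998, 0.0]
wrist_force: [0.4, 0.2, -0.1]
finger_gap: 0.0099
grip_force: 59.9
tcp [0.44059 0.05011 0.1626 ] along 76.41526448006672 lat -0.040285699376188186 z -0.20417366913799695 F [ 0.35956  0.18245 -0.06894] v 0.010172680485742016
shift [ 0.08138 -0.0107   0.00102] turn [-0.00009 -0.00074 -0.00013]
```

```bash
python3 -m jog '[0.015,-0.002,0.001,0,-0.0007,0,-1,0.03,-0.004,0.001,0,-0.0007,0,-1,0.045,-0.006,0.001,0,-0.0007,0,-1,0.06,-0.008,0.001,0,-0.0007,0,-1,0.075,-0.01,0.001,0,-0.0007,0,-1,0.09,-0.012,0.001,0,-0.0007,0,-1,0.1,-0.0133,0.001,0,-0.0007,0,-1,0.1,-0.0133,0.001,0,-0.0007,0,-1]'; python3 tgt.py 45
```

```text
clock: 19.75
tcp_pos: [0.461, 0.0474, 0.1629]
orientation: [0.0, 0.066, 0.998, 0.0]
wrist_force: [-0.5, 0.4, -1.1]
finger_gap: 0.0097
grip_force: 59.9
tcp [0.461   0.04737 0.16288] along 55.826817819298654 lat -0.04626286077294081 z 0.08442635960248523 F [-0.48932  0.35911 -1.05129] v 0.0120499637131391
shift [ 0.05369 -0.00696 -0.00042] turn [-0.00005  0.00015 -0.00012]
```

Free so far. Next, to just before seating.

```bash
python3 -m jog '[0.015,-0.002,-0.0004,0,0,0,-1,0.03,-0.004,-0.0004,0,0,0,-1,0.045,-0.006,-0.0004,0,0,0,-1,0.06,-0.008,-0.0004,0,0,0,-1,0.07,-0.0093,-0.0004,0,0,0,-1,0.075,-0.01,-0.0004,0,0,0,-1,0.075,-0.01,-0.0004,0,0,0,-1,0.075,-0.01,-0.0004,0,0,0,-1]'; python3 tgt.py 38
```

```text
clock: 20.42
tcp_pos: [0.4754, 0.0455, 0.1628]
orientation: [-0.0, 0.066, 0.998, 0.0]
wrist_force: [-0.1, 0.2, -0.6]
finger_gap: 0.0099
grip_force: 59.9
tcp [0.47537 0.04549 0.16276] along 41.32620061341317 lat -0.004948760654260344 z -0.03924361105903107 F [-0.08718  0.15918 -0.6031 ] v 0.003401713356619458
shift [ 0.01649 -0.00218  0.0002 ] turn [-0.00008 -0.00004 -0.00014]
```

Push on a few more mm until contact is felt.

```bash
python3 -m jog '[0.005,-0.0007,0,0,0,0,-1,0.01,-0.0013,0,0,0,0,-1,0.015,-0.002,0,0,0,0,-1,0.02,-0.0027,0,0,0,0,-1,0.025,-0.0033,0,0,0,0,-1,0.025,-0.0033,0,0,0,0,-1,0.025,-0.0033,0,0,0,0,-1]'; python3 tgt.py 38
```

```text
clock: 21.0
tcp_pos: [0.479, 0.045, 0.1624]
orientation: [-0.001, 0.066, 0.998, 0.0]
wrist_force: [-6.6, 1.3, 2.1]
finger_gap: 0.01
grip_force: 60.2
tcp [0.47899 0.045   0.16245] along 37.68145471342996 lat -0.006231828217279252 z -0.35460329454298223 F [-6.58657  1.31529  2.14564] v 0.0013691675361059477
shift [-0.00157  0.00024  0.00177] turn [-0.00016 -0.00087 -0.00017]
```

```bash
python3 -m jog '[0,0,0,0,0,0,-0.2,0,0,0,0,0,0,-0.2,0,0,0,0,0,0,-0.2,0,0,0,0,0,0,-0.2,0,0,0.05,0,0,0,-0.2,0,0,0.2,0,0,0,-0.2,0,0,0.4,0,0,0,0.1,0,0,0.5,0,0,0,0.3,0,0,0.5,0,0,0,0.3,0,0,0.5,0,0,0,0.3,0,0,0.5,0,0,0,0.3]'
python3 - <<'E'
from h import *
im,de,s=snap('wrist','w10'); np.set_printoptions(precision=4,suppress=True)
a=np.array([np.cos(-.1332),np.sin(-.1332),0]); l=np.array([-a[1],a[0],0]); r=np.array([.5164,.0405,.166])
print(s['tcp_pos'],proj('wrist',[r-.017*a,r-.049*a,r+.029*a],s))
P=cloud('wrist',de,s)-r; A=P@a*1000; L=P@l*1000; Z=P[...,2]*1000
m=(abs(Z)<12)&(abs(L)<18)&(A<-17.8)&(A>-60); print(m.sum())
for lo in range(-56,-17,3):
    k=m&(A>=lo)&(A<lo+3); print(lo,k.sum(),L[k].min() if k.any() else 0,L[k].max() if k.any() else 0,np.median(Z[k]) if k.any() else 0)
m=(abs(Z)<12)&(abs(L)<10)&(A>17.8)&(A<45); print('far',m.sum(),A[m].max() if m.any() else 0)
for n in ('side','scene'):
    im,de,_=snap(n,n+'3')
E
```

```text
clock: 21.92
tcp_pos: [0.4804, 0.0448, 0.2628]
orientation: [0.0, 0.066, 0.998, 0.0]
wrist_force: [-0.4, 0.6, -0.8]
finger_gap: 0.0556
grip_force: 0.0
[0.4804 0.0448 0.2628] [[271.9428 233.4183]
 [271.9889 197.9818]
 [271.8824 279.7394]]
708
-56 0 0 0 0
-53 0 0 0 0
-50 63 -4.297749842730735 6.689526567931885 0.8458209579262632
-47 47 -4.169578432477673 6.719630393395738 2.070366525771999
-44 56 -5.175390598805054 7.5789484168882355 2.6884479324559423
-41 52 -5.181137979585637 7.56700133471311 2.5754352132170424
-38 52 -5.123731223305438 7.535813672659501 3.123030131281415
-35 52 -5.218675047388973 7.6386892321215045 3.421282259082198
-32 47 -4.191467533071229 6.827620259849474 3.5584595994487547
-29 53 -5.2297368100274255 6.826781132003716 3.5871559542276774
-26 48 -11.14433678489149 8.567395757603501 3.0665884453839745
-23 165 -13.023503245417569 14.633254752313498 3.66851135851487
-20 73 -12.833465940250811 14.605481887166489 4.264310096941809
far 48 29.291181946845512
```

The pin is seated: head on the near bar, tip 29 mm past the ram centre, tail end at −49 mm. Next I turn the hand for the lever's grip.

```bash
python3 -m jog '[0,-0.1,0,0,0,-0.5,0.3,0.05,-0.3,0,0,0,-0.5,0.3,0.09,-0.5,0,0,0,-0.5,0.3,0.09,-0.67,0,0,0,-0.5,0.3,0.09,-0.67,0,0,0,-0.5,0.3,0.09,-0.67,0,0,0,-0.5,0.3,0.09,-0.67,0,0,0,-0.5,0.3,0.09,-0.67,0,0,0,-0.5,0.3,0.09,-0.67,0,0,0,-0.5,0.3,0.09,-0.67,0,0,0,-0.5,0.3,0.09,-0.67,0,0,0,-0.5,0.3,0.09,-0.67,0,0,0,-0.5,0.3]'
python3 -m jog '[0,0,-0.1,0,0,0,0.3,0,0,-0.1,0,0,0,0.3,0,0,-0.1,0,0,0,0.3]'
cat > tg2.py <<'E'
from h import *
import sys
np.set_printoptions(precision=5,suppress=True)
th=float(sys.argv[1]); s=env.get_state(); R=Rq(s['orientation'])
a=np.array([np.cos(-.1332),np.sin(-.1332),0]); l=np.array([-a[1],a[0],0]); z=np.array([0,0,1.])
u=-l*np.cos(th)+z*np.sin(th); n=np.cross(a,u); n=n if n[2]<0 else -n   # tool z
ful=np.array([.5164,.0405,.158])+.08*l
D=np.c_[-u,np.cross(n,-u),n]; t=ful+.211*u+.0187*n
g=s['tcp_pos']-R.as_matrix()[:,2]*.0187-ful
print('tcp',s['tcp_pos'],'target',t,'F',s['wrist_force'],'gap',s['finger_gap'])
print('grasp: angle',np.arctan2(g[2],-g@l),'r',np.hypot(g[2],g@l)*1000,'a',g@a*1000,'z',(g[2]+.158)*1000)
print('shift',(t-s['tcp_pos'])/.2,'turn',(Ro.from_matrix(D)*R.inv()).as_rotvec()/np.pi,s['joint_pos'])
E
python3 tg2.py 0.1
```

```text
clock: 23.07
tcp_pos: [0.4978, -0.089, 0.2616]
orientation: [-0.001, 0.731, 0.683, -0.001]
wrist_force: [0.3, -0.7, 0.4]
finger_gap: 0.0558
grip_force: 0.0
clock: 23.32
tcp_pos: [0.4972, -0.0888, 0.2413]
orientation: [-0.002, 0.728, 0.685, -0.001]
wrist_force: [-0.5, 0.3, 1.1]
finger_gap: 0.0556
grip_force: 0.0
tcp [ 0.49719 -0.08875  0.24128] target [ 0.49889 -0.09015  0.16046] F [-0.48671  0.28961  1.05508] gap 0.05562376305245789
grasp: angle 0.45083652236234195 r 234.05851786088718 a -1.8022482259438046 z 259.9836557995691
shift [ 0.00852 -0.00696 -0.40413] turn [-0.03211  0.00194 -0.02278] [-0.33568  0.17785 -0.10658  1.29023 -0.00007  1.2965 ]
```

```bash
python3 -m jog '[0.0085,-0.007,-0.05,-0.032,0.002,-0.0228,0.3,0.0085,-0.007,-0.2,-0.032,0.002,-0.0228,0.3,0.0085,-0.007,-0.35,-0.032,0.002,-0.0228,0.3,0.0085,-0.007,-0.404,-0.032,0.002,-0.0228,0.3,0.0085,-0.007,-0.404,-0.032,0.002,-0.0228,0.3,0.0085,-0.007,-0.404,-0.032,0.002,-0.0228,0.3,0.0085,-0.007,-0.404,-0.032,0.002,-0.0228,0.3,0.0085,-0.007,-0.404,-0.032,0.002,-0.0228,0.3]'
python3 tg2.py 0.1
python3 -m jog '[0,0,0,0,0,0,-1,0,0,0,0,0,0,-1,0,0,0,0,0,0,-1,0,0,0,0,0,0,-1,0,0,0,0,0,0,-1,0,0,0,0,0,0,-1]' 60
python3 tg2.py 0.1
```

```text
clock: 23.98
tcp_pos: [0.5013, -0.091, 0.1637]
orientation: [0.036, 0.752, 0.657, -0.036]
wrist_force: [0.5, 0.6, -0.0]
finger_gap: 0.0555
grip_force: 0.0
tcp [ 0.5013  -0.09104  0.16372] target [ 0.49889 -0.09015  0.16046] F [ 0.45999  0.55234 -0.02049] gap 0.055459326138892165
grasp: angle 0.1150447179979497 r 211.89299560257305 a 2.386051322984733 z 182.32343235817538
shift [-0.01205  0.00449 -0.01631] turn [0.00067 0.00202 0.00008] [-0.27846  0.20983 -0.26426  1.07553 -0.09923  1.42507]
clock: 24.48
tcp_pos: [0.499, -0.0907, 0.1618]
orientation: [0.034, 0.752, 0.657, -0.038]
wrist_force: [-5.4, -0.9, 1.7]
finger_gap: 0.02
grip_force: 58.6
tcp [ 0.49897 -0.09066  0.16183] target [ 0.49889 -0.09015  0.16046] F [-5.35191 -0.91769  1.65948] gap 0.01999153138491204
grasp: angle 0.10623387424798096 r 211.61326165404526 a 0.1148801094123103 z 180.43823603121504
shift [-0.00039  0.00257 -0.00688] turn [0.00049 0.00046 0.00015] [-0.27852  0.21066 -0.268    1.07583 -0.10003  1.42519]
```

```bash
python3 - <<'E'
from h import *
for n in('side','scene'):
    im,de,_=snap(n,n+'R'); r=np.array([.5164,.0405,.166]); a=np.array([.9911,-.1328,0])
    p=proj(n,[r-.036*a,r-.02*a,r+.025*a,r-.036*a-[0,0,.01]]); print(n,p)
    P=cloud(n,de)
    for q in p[:3]: u,v=np.round(q).astype(int); print(P[v,u],im[v-3:v+4,u-3:u+4].mean(2).astype(int).tolist())
E
python3 tg2.py 0.0
```

```text
side [[261.03757131 222.29939152]
 [256.49130891 219.57222411]
 [244.04543224 212.1026662 ]
 [261.09126222 225.26473884]]
[0.47927292 0.04739225 0.16919402] [[178, 166, 139, 137, 158, 165, 176], [178, 161, 144, 145, 150, 148, 154], [172, 169, 158, 164, 164, 151, 149], [155, 162, 163, 172, 177, 160, 151], [124, 135, 148, 172, 179, 166, 161], [96, 102, 124, 156, 167, 174, 176], [97, 86, 98, 126, 147, 173, 176]]
[0.49426839 0.04834916 0.16929866] [[170, 153, 132, 114, 118, 142, 161], [154, 141, 146, 140, 149, 169, 176], [140, 144, 166, 177, 178, 178, 166], [137, 158, 180, 188, 181, 178, 161], [148, 173, 178, 166, 164, 172, 169], [144, 165, 151, 128, 135, 155, 162], [119, 133, 118, 100, 102, 124, 135]]
[0.53330704 0.04707129 0.17666706] [[144, 143, 144, 144, 143, 148, 154], [145, 146, 147, 151, 154, 163, 170], [143, 145, 148, 160, 168, 179, 180], [144, 142, 142, 162, 176, 177, 171], [143, 139, 137, 156, 171, 166, 159], [144, 148, 145, 155, 158, 152, 159], [153, 169, 170, 157, 146, 141, 157]]
scene [[245.58592664 187.49725005]
 [249.80024234 186.54877078]
 [261.40180819 183.93936396]
 [24
[... 470 characters left out ...]
2, 98], [89, 87, 91, 96, 98, 95, 90], [78, 80, 82, 85, 87, 84, 86], [77, 79, 74, 75, 75, 76, 78]]
[0.52426309 0.01884745 0.17544288] [[135, 120, 93, 62, 44, 41, 42], [137, 128, 106, 77, 49, 42, 41], [131, 123, 112, 85, 58, 45, 41], [123, 114, 103, 87, 66, 48, 41], [110, 104, 96, 86, 73, 56, 45], [96, 93, 91, 87, 77, 65, 51], [85, 86, 89, 91, 85, 75, 64]]
tcp [ 0.49897 -0.09067  0.1618 ] target [ 0.499   -0.08934  0.1393 ] F [-5.74807 -0.56021  1.1403 ] gap 0.020258625900717888
grasp: angle 0.10604967073357943 r 211.6234662373791 a 0.118197944587322 z 180.40055565935947
shift [ 0.00015  0.00667 -0.11248] turn [ 0.03204 -0.00378  0.0002 ] [-0.27855  0.21072 -0.26803  1.07577 -0.10003  1.42524]
```

```bash
python3 -m jog '[-0.004,0.001,-0.02,0.006,-0.0007,0,-1,-0.008,0.0025,-0.04,0.012,-0.0014,0,-1,-0.008,0.004,-0.06,0.018,-0.002,0,-1,-0.008,0.005,-0.08,0.023,-0.0027,0,-1,-0.008,0.006,-0.1,0.028,-0.0033,0,-1,-0.008,0.0067,-0.112,0.032,-0.0038,0,-1,-0.008,0.0067,-0.112,0.032,-0.0038,0,-1,-0.008,0.0067,-0.112,0.032,-0.0038,0,-1]'
python3 tg2.py -0.08
cat > eye.py <<'E'
from h import *
import sys
r=np.array([.5164,.0405,.166]); a=np.array([.9911,-.1328,0]); l=np.array([.1328,.9911,0])
def an(n,f):
    z=np.load('/tmp/%s.npz'%f); P=cloud(n,z['de'])-r; A=P@a; L=P@l
    m=(A<-.021)&(A>-.05)&(abs(L)<.008)&(P[...,2]>-.03)&(P[...,2]<.012); Z=P[...,2][m]*1000
    # image template: tail patch
    return m.sum(),np.percentile(Z,[25,50,75]) if m.any() else 0
def flow(n,f):
    i0=cv2.cvtColor(np.load('/tmp/%sR.npz'%n)['im'],7).astype(np.uint8); i1=cv2.cvtColor(np.load('/tmp/%s.npz'%f)['im'],7)
    c=proj(n,[r-.036*a])[0]; b=proj(n,[r-.036*a-[0,0,.01]])[0]; u,v=np.round(c).astype(int)
    t=i0[v-6:v+7,u-8:u+9]; s=i1[v-9:v+20,u-13:u+14]; q=cv2.matchTemplate(cv2.resize(s,None,fx=8,fy=8,interpolation=2),cv2.resize(t,None,fx=8,fy=8,interpolation=2),5)
    _,mx,_,loc=cv2.minMaxLoc(q); return mx,'dx,dy px',loc[0]/8-5,loc[1]/8-3,'drop mm',(loc[1]/8-3)/((b-c)[1])*10
for n in('side','scene'):
    f=n+sys.argv[1]; 
    if sys.argv[1]!='R': snap(n,f)
    print(n,an(n,f),flow(n,f))
E
python3 eye.py R; python3 eye.py A
```

```text
clock: 25.25
tcp_pos: [0.499, -0.0899, 0.1398]
orientation: [0.001, 0.753, 0.658, 0.001]
wrist_force: [-1.9, -4.7, 2.7]
finger_gap: 0.0198
grip_force: 58.9
tcp [ 0.49902 -0.08989  0.13975] target [ 0.49929 -0.08719  0.1225 ] F [-1.87884 -4.66393  2.69048] gap 0.019791682917802426
grasp: angle 0.002142467948745092 r 211.54349777130358 a 0.03420339696515173 z 158.45322481701052
shift [ 0.00135  0.01352 -0.08628] turn [ 0.02541 -0.00242  0.00043] [-0.33695  0.22836 -0.29835  1.04101  0.00049  1.36826]
side (np.int64(65), array([-3.24987936,  0.77717027,  2.22965471])) (0.9991825222969055, 'dx,dy px', 0.0, 0.0, 'drop mm', np.float64(0.0))
scene (np.int64(31), array([-6.08074095, -2.34880016,  1.38681152])) (0.9990037679672241, 'dx,dy px', 0.0, 0.0, 'drop mm', np.float64(0.0))
side (np.int64(64), array([-8.53587973, -3.7177053 , -1.80041306])) (0.6881012320518494, 'dx,dy px', 5.0, 0.375, 'drop mm', np.float64(1.264607343984054))
scene (np.int64(38), array([-10.51932828,  -5.14205385,  -3.03895057])) (0.8972510695457458, 'dx,dy px', 0.125, 1.25, 'drop mm', np.float64(4.408979640275064))
```

```bash
python3 -m jog '[0,0.001,-0.015,0.005,-0.0005,0,-1,0,0.002,-0.03,0.01,-0.001,0,-1,0,0.003,-0.045,0.015,-0.0015,0,-1,0,0.004,-0.06,0.02,-0.002,0,-1,0,0.005,-0.075,0.025,-0.0024,0,-1,0,0.005,-0.086,0.0254,-0.0024,0,-1,0,0.005,-0.086,0.0254,-0.0024,0,-1,0,0.005,-0.086,0.0254,-0.0024,0,-1,0,0.005,-0.086,0.0254,-0.0024,0,-1]'
python3 tg2.py -0.099; python3 eye.py B
```

```text
clock: 26.1
tcp_pos: [0.4993, -0.0878, 0.1235]
orientation: [-0.026, 0.752, 0.658, 0.031]
wrist_force: [-3.6, -0.9, 8.2]
finger_gap: 0.0199
grip_force: 59.4
tcp [ 0.49928 -0.08783  0.12347] target [ 0.49939 -0.08648  0.11854] F [-3.6136  -0.9096   8.18628] gap 0.019946244365922162
grasp: angle -0.0751712148955903 r 211.5827153900388 a 0.055390460397885394 z 142.11004503006998
shift [ 0.00054  0.00674 -0.02467] turn [ 0.00567 -0.00047  0.00002] [-0.38007  0.25132 -0.31358  1.0249   0.0789   1.3232 ]
side (np.int64(65), array([-12.68913051,  -9.54814667,  -7.94744773])) (0.5785284042358398, 'dx,dy px', 1.125, 3.5, 'drop mm', np.float64(11.803001877184503))
scene (np.int64(33), array([-16.92900713, -13.70797041,  -8.98022218])) (0.8157839775085449, 'dx,dy px', 0.375, 2.75, 'drop mm', np.float64(9.69975520860514))
```

```bash
cat > eye2.py <<'E'
from h import *
import sys
r=np.array([.5164,.0405,.166]); a=np.array([.9911,-.1328,0]); l=np.array([.1328,.9911,0])
for n in('side','scene'):
  for t in sys.argv[1:]:
    P=cloud(n,np.load('/tmp/%s.npz'%(n+t))['de'])-r; A=P@a*1000; L=P@l*1000; Z=P[...,2]*1000; o=[]
    for lo,hi in((-5,5),(-16,-9),(9,16)):
        m=(A>lo)&(A<hi)&(abs(L)<6)&(Z>-12)&(Z<22); z=np.sort(Z[m]); o.append((len(z),np.round(z[-8:],1).tolist()))
    m=(A>19)&(A<28)&(abs(L)<8)&(Z>-22)&(Z<10); print(n,t,o,'tip',m.sum(),np.round(np.sort(Z[m])[-5:],1))
E
python3 eye2.py R A B
```

```text
side R [(11, [12.9, 14.1, 14.3, 14.5, 14.8, 15.3, 15.4, 15.4]), (10, [9.7, 9.9, 10.2, 10.8, 11.8, 12.7, 14.4, 14.4]), (9, [11.4, 11.7, 12.9, 13.0, 13.4, 13.6, 14.0, 15.4])] tip 3 [2.1 2.2 4.1]
side A [(10, [6.7, 7.1, 7.3, 7.7, 8.3, 8.5, 8.7, 8.8]), (9, [1.1, 3.7, 4.0, 4.2, 4.7, 5.6, 5.8, 6.4]), (6, [1.7, 3.9, 5.0, 5.4, 6.3, 6.9])] tip 4 [-4.9 -4.7 -4.6 -3.3]
side B [(12, [0.7, 1.5, 2.1, 2.3, 2.4, 2.5, 3.0, 5.0]), (8, [-8.8, -2.8, -2.3, -2.3, -2.1, -1.9, -1.2, 0.4]), (7, [-2.3, -1.7, -1.6, -1.6, -1.1, -0.6, -0.3])] tip 4 [-13.9  -9.9  -9.3  -9.1]
scene R [(2, [12.4, 12.6]), (3, [2.7, 10.1, 12.0]), (4, [11.1, 11.3, 14.2, 14.8])] tip 0 []
scene A [(4, [4.0, 6.3, 7.3, 8.2]), (5, [-1.1, 1.7, 4.1, 4.4, 5.9]), (1, [3.7])] tip 0 []
scene B [(4, [-1.0, -0.2, 1.0, 2.1]), (3, [-5.2, -2.4, -2.4]), (1, [-0.5])] tip 0 []
```

```bash
python3 -m jog '[0,0.0005,-0.006,0.0015,-0.0001,0,-1,0,0.001,-0.012,0.003,-0.0002,0,-1,0,0.0015,-0.018,0.0045,-0.0004,0,-1,0,0.002,-0.023,0.0055,-0.0005,0,-1,0,0.002,-0.023,0.0055,-0.0005,0,-1,0,0.002,-0.023,0.0055,-0.0005,0,-1,0,0.002,-0.023,0.0055,-0.0005,0,-1,0,0.002,-0.023,0.0055,-0.0005,0,-1]'
python3 tg2.py -0.099; python3 eye.py C; python3 eye.py D;python3 eye.py E; python3 eye2.py C D E
```

```text
clock: 26.87
tcp_pos: [0.4994, -0.0871, 0.1192]
orientation: [-0.032, 0.752, 0.658, 0.037]
wrist_force: [-3.1, -1.6, 9.4]
finger_gap: 0.02
grip_force: 59.6
tcp [ 0.49936 -0.08712  0.11916] target [ 0.49939 -0.08648  0.11854] F [-3.13153 -1.55306  9.35059] gap 0.020046856164915007
grasp: angle -0.09576435436520009 r 211.5736385301737 a 0.05489174557516199 z 137.7697415357853
shift [ 0.00011  0.0032  -0.00312] turn [ 0.00001  0.00016 -0.00006] [-0.38895  0.25769 -0.31782  1.01994  0.09591  1.31364]
side (np.int64(65), array([-15.60334277, -11.51898886,  -9.69041279])) (0.5549573302268982, 'dx,dy px', 1.0, 4.125, 'drop mm', np.float64(13.910680783824592))
scene (np.int64(36), array([-17.37506013, -12.71422794, -10.54688442])) (0.8004775047302246, 'dx,dy px', 0.5, 3.25, 'drop mm', np.float64(11.463347064715165))
side (np.int64(64), array([-15.82334453, -11.91699555,  -9.96567177])) (0.5515943169593811, 'dx,dy px', 1.0, 4.125, 'drop mm', np.float64(13.910680783824592))
scene (np.int64(32), array([-18.05350937, -13.30065048,  -9.74304478])) (0.8019598722457886, 'dx,dy px', 0.5, 3.125, 'dro
[... 578 characters left out ...]
.0, 1.0, 1.5, 2.3]), (9, [-9.8, -6.1, -4.4, -4.0, -3.0, -2.5, -2.5, -2.1]), (7, [-7.2, -6.3, -4.8, -4.5, -4.1, -3.6, -3.0])] tip 3 [-12.7 -12.5 -12.4]
side E [(13, [-1.3, -1.0, -0.7, 0.7, 1.0, 1.4, 2.6, 3.2]), (10, [-5.6, -3.4, -3.4, -3.0, -2.8, -2.7, -1.7, -1.3]), (8, [-9.9, -5.5, -5.4, -4.8, -4.4, -3.5, -2.5, -1.1])] tip 5 [-15.4 -14.1 -13.  -12.3  -7.7]
scene C [(5, [-4.6, -3.8, -2.2, -1.2, -1.1]), (5, [-9.6, -4.7, -4.4, -4.3, -3.2]), (1, [-3.9])] tip 0 []
scene D [(7, [-8.8, -4.6, -2.6, -1.6, -1.3, 0.1, 0.2]), (5, [-11.8, -5.5, -5.1, -4.1, -2.0]), (1, [-4.0])] tip 0 []
scene E [(7, [-4.4, -4.2, -2.8, -1.7, -1.3, -0.8, 2.4]), (5, [-9.6, -5.0, -3.7, -2.0, 0.5]), (2, [-4.6, -4.2])] tip 0 []
```

```bash
python3 - <<'E'
from h import *
a=np.load('/tmp/sideE.npz')['im'][180:300,200:310]; b=np.load('/tmp/sceneE.npz')['im'][160:250,205:300]
a=cv2.resize(a,(412,450),interpolation=2); b=cv2.resize(b,(388,367),interpolation=2); b=cv2.copyMakeBorder(b,0,83,0,0,0)
cv2.imwrite('pics/fin.png',np.hstack([a,b])[:,:,::-1])
E
```

```text
(no output)
```

View pics/fin.png

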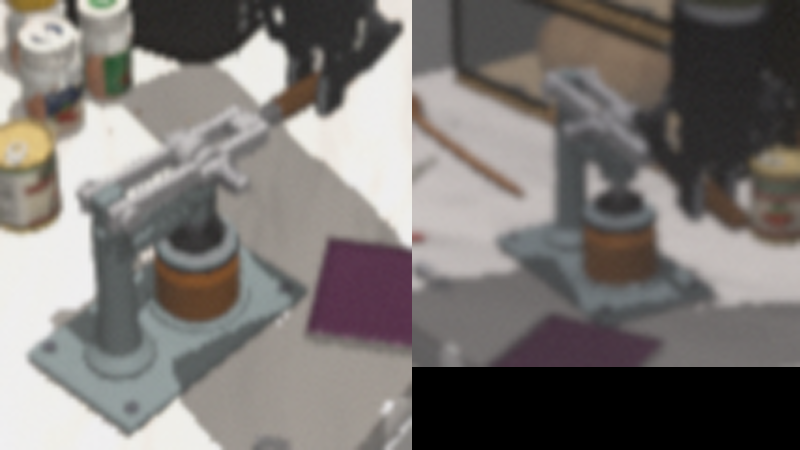

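The last picture shows the pin through the lever at (225,170), the pad on the lid and the gripper holding the wooden grip. The ram's travel measures about 14 mm, so I hand in.

```bash
python3 -c "
from workcell import env
s=env.get_state(); print(s['clock'],s['tcp_pos'],s['wrist_force']); print(env.hand_in())"
```

```text
27.1667 [ 0.49940678 -0.08717795  0.11918856] [-3.37714412 -0.67375325 10.42843151]
the job is handed in; nothing more can be done
None
```

The job is handed in: the pin is seated with its head against the lever and released, and the gripper is holding the lever down with the ram about 14 mm down by my measurements (I could not see the groove itself); nothing else was handled.

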